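Scrape the locker shelf clean and put the mask case on it

TASK

The locker's shelf board lies on the deck with four cedar chips on it: pick up the orange scraper and sweep all four chips over the board's open edge into the grey tray, touching the chips with nothing but the scraper. Then stand the scraper back upright on its black mat, along the mat as it was, and after that set the white mask case upright on the shelf's blue patch, centred and lined up lengthwise with it. Drop neither the scraper nor the case, and leave the tumbler, lantern and carabiner where they are.

Things in the scene. Friction and masses are not known exactly. Their poses are not given: they have to be found in the camera images.
- shelf: cedar shelf board, fixed, a grey chip tray along its open edge. Origin on the deck below the board; x across the board, y from the open edge to the closed end, z up. Flat top at z = 60 mm, spanning x -110 to 110, y -140 to 150 mm; dark rims 10 mm wide and 10 mm high round it at x = +-115 and y = 155 mm; the edge at y = -140 mm has no rim and drops into the tray
- edge (a point): middle of the board's open edge, at the level of the board top (shelf frame 0, -140, 60 mm); axes as the shelf
- tray (a point): centre of the inner floor of the grey chip tray, 4 mm above the deck (shelf frame 0, -205.5, 4 mm); axes as the shelf. Inside 238 mm (x) by 131 mm (y); its 4 mm walls reach 45 mm above the deck, lower than the board top
- patch (a point): centre of the blue patch, 200 mm (x) by 115 mm (y), painted flush on the board top (shelf frame 0, 20, 60 mm); axes as the shelf
- mat: thin black rubber mat, 190 x 90 x 4 mm, fixed to the deck, the scraper's parking place; origin at the centre of its underside on the deck, x along its length
- scraper: orange scraper block with a black foot, standing upright on the mat at the start, 220 g. Foot 150 mm (x) x 30 mm (y), block up to 38 mm height; on top a grip rib 90 mm (x) x 24 mm (y), from 38 to 82 mm height, to be pinched across y. Origin at the centre of its underside, x along its length, z up
- case: white polycarbonate mask case, 180 mm (x) x 95 mm (y) x 78 mm, 350 g, standing on the deck at the start; on its top a grey carrying rib 100 mm (x) x 22 mm (y), from 78 to 112 mm height, to be pinched across y. Origin at the centre of its underside, x along its length, z up
- chip1: flat pale cedar chip, about 66 x 28 x 10 mm, lying on the shelf board at the start; origin at the centre of its underside, x along its length, z up
- chip2: flat pale cedar chip, about 62 x 31 x 10 mm, lying on the shelf board at the start; origin at the centre of its underside, x along its length, z up
- chip3: flat pale cedar chip, about 68 x 24 x 10 mm, lying on the shelf board at the start; origin at the centre of its underside, x along its length, z up
- chip4: flat pale cedar chip, about 60 x 29 x 10 mm, lying on the shelf board at the start; origin at the centre of its underside, x along its length, z up
- tumbler: smoky glass tumbler, 76 mm across, 100 mm tall, to be left alone; origin at the centre of its underside
- lantern: small black battery lantern with a red press button, 84 mm across, 118 mm tall, to be left alone; origin at the centre of its underside
- carabiner: stainless carabiner lying flat, 110 x 65 x 10 mm, to be left alone; origin at its middle on the deck
Mind the look-alikes: they are no part of the job. Several things look just like the case: the one meant starts farthest from the robot's base. What is shaped like the chip3 but red is not meant.

How it is judged:
By the outcome, as a careful person would: the job done as asked, in the order asked, and still so for the second after the job is handed in, with the robot touching nothing.
It also fails if it takes over 72 s, if anything falls off the work surface, if the arm or the gripper's body presses on something with over 40 N, if the wrist force passes 120 N, or if a joint passes its speed limit or range.

ROBOT

A 7-joint arm with a two-finger parallel gripper is mounted at the origin on the work surface. World frame = base frame: x ahead of the robot, y to its left, z up, the work surface at z = 0. Lengths are in m, angles in rad, forces in N, time in s.
With the tool pointing down it reaches from about 0.4 to 0.85 m from the base axis. Payload 10.4 kg.
Tool frame: the origin (TCP) lies between the finger pads; the fingertips stand 8 mm ahead of it and the grasp point (between the pads) lies 11 mm behind it; z points along the fingers, x is the direction in which the jaws open and shut, and the axes are right-handed (so a half turn about z gives the same grasp; the last joint's range is limited). The gripper opens to 87 mm and grips with 3 to 60 N. Pads are 19 mm wide; open, the fingers measure 117 mm over their backs; the gripper's body (75 mm by 190 mm) begins 51 mm behind the grasp point.
Start: joints at [-1.245, 0.332, -0.065, 1.46, 0.022, 1.35, -0.088], TCP at [0.214, 0.587, 0.231] pointing down, gripper open.
Joint ranges: [-2.6, 2.6], [-0.5, 2.12], [-1.47, 1.34], [0.16, 2.42], [-1.27, 4.41], [0.06, 2.06], [-2.6, 2.6]. Speed limits (rad/s): [2.22, 2.22, 2.79, 2.79, 3.14, 3.14, 3.14].

INTERFACE

Orientations are given as a unit quaternion [x, y, z, w].
In Python, from bench import r, viewer gives the robot as it stands.
- The arm moves only by the tool apply_moves, never from a script. Its argument "increments" is a list of rows, each an object with "grip": the closure in counts, from 0 (fully open) to 255 (shut); "xyz": the shift along the tool's x, y, z in mm, a list of three; "rotation": the turn, a rotation vector about the tool's x, y, z in degrees, a list of three. A call has 1 to 5 rows; each row is the pose to reach, as a shift and turn from the pose measured when the call began, along the tool's axes at that moment; what a row does not reach only later rows make up. A row lasts 1/8 s, in which the tool goes at most 62.5 mm and 10.7 degrees, less where a joint would pass 70% of its speed; a pose out of reach is approached as far as the arm can. A call with a gripper value outside its range is refused whole. The fingers move at their own pace and stop on an object; "squeeze" is the grip in N (left out, the last holds). Time passes only in rows, so rows that repeat a pose let the fingers close. It gives the time, the measured TCP pose, the force and the opening at its end, in the units of the state.
- r.read_state(): the state, without advancing time (a new reading comes with each control period).
- viewer.camera(name): name is "scene" or "side" or "wrist"; returns a dict with "img" (384x512x3 uint8, blue, green, red), "range_z" (384x512 float32, m along the optical axis (not along the pixel's ray), 0 where there is no reading), "vertical_fov" (degrees; the focal length in pixels is half the picture's height over the tangent of half this angle, whatever the lens; pixels are square), "cx", "cy" (the principal point, pixels), "rvec" (rotation vector, rad) and "tvec" (3), from world to camera coordinates, as OpenCV has them. Camera axes: x right, y down, z forward; pixel columns grow to the right and rows downward; lengths in m; the calibration is good to about 2 mm. A picture is of the moment at which its call begins.
- r.close_job(): hands the job in, once; it reports no verdict.
The state is a dict: "time": time; "joint_positions": joint angles; "joint_vel": joint speeds; "joint_torque": joint torques, N m; "ee_pos": TCP position; "eef_rot": TCP orientation; "ft_force": force on the tool from outside, world axes, zero at the start; "torque": the same for the moment, N m; "width": finger opening in m.
Only numpy, scipy, OpenCV 4.12 (cv2) and the standard library are available. Lean on these libraries where they do the work, as an engineer would, in place of code of your own. Each camera call takes 0.05 s, during which the arm holds its last target.

## Working session

There is one attempt and no reset: what is moved stays moved. The work goes in short steps, Python scripts to look and compute and a tool call to move; the robot and the scene stay as the last step left them, time stands still between calls to the robot, and variables do not carry over. Pictures are saved under pics/ and viewed, and the job is handed in when it is done.

Besides the shell and the picture viewer there is one more tool, called as name(argument=value, ...), one argument or row to a line, values as JSON. apply_moves: Moves the arm, as the interface text tells. Its arguments: {"type":"object","properties":{"increments":{"type":"array","items":{"type":"object","properties":{"grip":{"type":"number"},"xyz":{"type":"array","items":{"type":"number"}},"rotation":{"type":"array","items":{"type":"number"}}}}},"squeeze":{"type":"number"}},"required":["increments"]}

```bash
mkdir -p pics; ls; python3 - <<'E'
from bench import r, viewer
import cv2
print(r.read_state())
for n in ["scene","side","wrist"]:
    c=viewer.camera(n); cv2.imwrite(f"pics/{n}0.png",c["img"])
    print(n,c["vertical_fov"],c["cx"],c["cy"],c["rvec"],c["tvec"])
E
```

```text
pics
{'time': 0.0, 'joint_positions': array([-1.24461526,  0.33285678, -0.06471291,  1.46092597,  0.02160503,
        1.34990273, -0.08846835]), 'joint_vel': array([-0.00122419, -0.00062033,  0.0005133 , -0.00108795,  0.00064547,
        0.00056594,  0.00020128]), 'joint_torque': array([-1.19335862e-03, -6.23240805e+01,  2.40275235e-02, -3.89913726e+01,
       -6.13514450e-02,  3.94493539e-02,  1.64404619e-04]), 'ee_pos': array([0.2134678 , 0.58702059, 0.22977072]), 'eef_rot': array([ 8.19051339e-01,  5.73719806e-01, -5.52693273e-04,  4.27141707e-04]), 'ft_force': array([ 1.41863086,  0.51992795, -0.83278355]), 'torque': array([-0.04304313,  0.03941993, -0.01117322]), 'width': 0.08697638080481938}
scene 48.77477854820415 261.1428158744794 191.53648170099834 [ 2.1399147   1.27180307 -0.45798185] [-0.25156901 -0.29830887  1.48556999]
side 42.0781767811317 255.83155277671204 190.77718762162476 [ 0.8982479  -2.49224744  1.13853837] [0.40323215 0.26181463 1.58642351]
wrist 68.98957419099827 251.3673473392954 186.81741196563547 [-2.36569554 -1.65801184 -0.24420736] [-0.62394496 -0.03571222  0.39155816]
```

View pics/scene0.png

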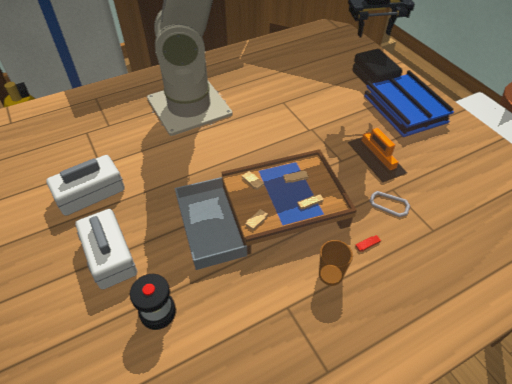

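View pics/side0.png

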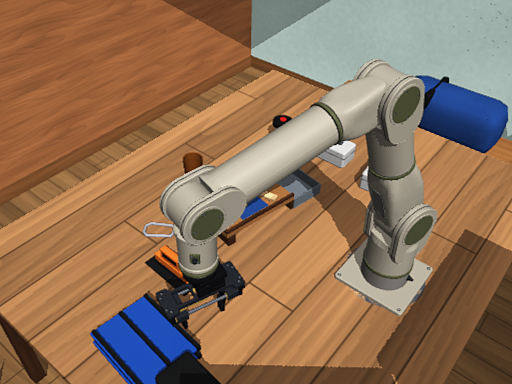

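View pics/wrist0.png

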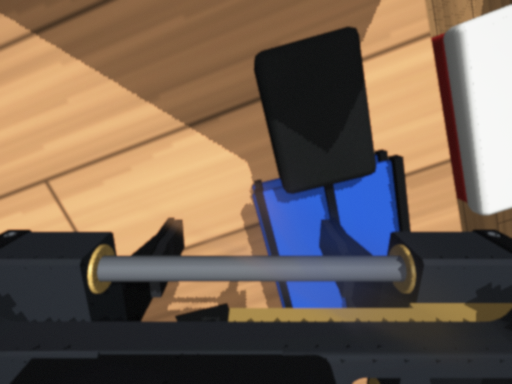

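Scene view: two white cases with grey ribs at (85,185) and (105,247). The scraper is at (381,148) on its mat. Chips are at (250,179), (296,177), (311,202) and (257,220), and the red decoy chip is at (368,243). The tumbler is at (335,262), the lantern at (152,300) and the carabiner at (390,204).

```bash
cat > h.py <<'E'
from bench import r, viewer
import cv2, numpy as np
def cam(n):
    c=viewer.camera(n); c["R"]=cv2.Rodrigues(np.array(c["rvec"],float))[0]; c["t"]=np.array(c["tvec"],float).reshape(3)
    h,w=c["img"].shape[:2]; c["f"]=h/2/np.tan(np.radians(c["vertical_fov"])/2); return c
def rays(c,px):
    px=np.atleast_2d(np.array(px,float)); d=np.c_[(px[:,0]-c["cx"])/c["f"],(px[:,1]-c["cy"])/c["f"],np.ones(len(px))]
    return -c["R"].T@c["t"], d@c["R"]
def plane(c,px,z):
    o,d=rays(c,px); return o+d*((z-o[2])/d[:,2])[:,None]
def cloud(c):
    h,w=c["range_z"].shape; u,v=np.meshgrid(np.arange(w),np.arange(h))
    o,d=rays(c,np.c_[u.ravel(),v.ravel()]); return (o+d*c["range_z"].reshape(-1,1)).reshape(h,w,3)
def proj(c,P):
    P=np.atleast_2d(P); q=P@c["R"].T+c["t"]; return np.c_[q[:,0]/q[:,2]*c["f"]+c["cx"],q[:,1]/q[:,2]*c["f"]+c["cy"]]
def rect(P):
    (a,b),(w,h),th=cv2.minAreaRect((np.array(P)[:,:2]*1000).astype(np.float32))
    if h>w: w,h,th=h,w,th+90
    return np.round([a,b,w,h,(th+90)%180-90],1)
def blobs(m,mn=20):
    n,l,s,ce=cv2.connectedComponentsWithStats(m.astype(np.uint8)); return [(l==i) for i in range(1,n) if s[i,4]>=mn]
E
python3 - <<'E'
from h import *
c=cam("scene"); X=cloud(c); hsv=cv2.cvtColor(c["img"],cv2.COLOR_BGR2HSV); H,S,V=cv2.split(hsv); ok=c["range_z"]>0
Z=X[...,2]
print("deck z check",np.median(Z[300:380,200:300]), "board", X[200,240], X[190,280])
def rep(name,m,mn=20):
    for b in blobs(m&ok,mn):
        ys,xs=np.where(b); print(name,len(xs),(int(xs.mean()),int(ys.mean())),"z",np.round(np.percentile(Z[b],[5,50,95]),3),rect(X[b]))
reg=np.zeros_like(ok); reg[130:330,30:420]=1
rep("orange",reg&(H<16)&(S>200)&(V>150)&(Z>0.02))
rep("blue",reg&(H>105)&(H<130)&(S>120)&(Z>0.05))
rep("white_top",reg&(S<40)&(Z>0.068)&(Z<0.09)&(V>150),60)
rep("rib",reg&(S<60)&(Z>0.105)&(Z<0.12),20)
rep("chips",reg&(Z>0.066)&(Z<0.078)&(S<130)&(V>150),20)
rep("board>66",reg&(Z>0.066)&(Z<0.078),20)
rep("mat",reg&(V<70)&(S<150)&(Z<0.012)&(Z>-.002),60)
rep("rim tray",reg&(Z>0.037)&(Z<0.05)&(S<80),20)
rep("tall",reg&(Z>0.085),20)
for n,b in [("board",[200,120,400,260])]:
  x0,y0,x1,y1=170,120,420,290
  cv2.imwrite("pics/crop1.png",cv2.resize(c["img"][y0:y1,x0:x1],None,fx=3,fy=3,interpolation=cv2.INTER_CUBIC))
E
```

```text
deck z check 0.0013035585057133425 board [ 0.50934177 -0.05766163  0.06257217] [0.5278526  0.05547073 0.06021141]
orange 47 (384, 139) z [0.083 0.085 0.09 ] [516.  420.2  86.2  25.8  -6.1]
orange 55 (384, 154) z [0.04  0.044 0.046] [526.5 414.7 119.4  21.5   1. ]
orange 96 (148, 288) z [0.117 0.119 0.121] [ 675.8 -357.2   23.7   23.    57. ]
blue 357 (278, 171) z [0.06  0.063 0.065] [470.2  87.6 111.4  43.2  78.8]
blue 30 (299, 197) z [0.06  0.062 0.064] [577.5  86.1  35.8  15.8 -79.1]
blue 499 (298, 213) z [0.06  0.062 0.065] [615.2  62.2 112.9  60.2  77.6]
white_top 1058 (82, 178) z [0.076 0.079 0.082] [ 239.6 -403.7  177.5   96.5  -83. ]
white_top 1851 (103, 242) z [0.075 0.079 0.082] [ 4.711e+02 -4.127e+02  1.775e+02  9.220e+01  2.000e-01]
rib 276 (78, 167) z [0.106 0.112 0.115] [ 238.8 -403.9   98.6   25.7  -84.7]
rib 330 (98, 232) z [0.108 0.113 0.115] [ 4.727e+02 -4.132e+02  1.008e+02  2.220e+01  4.000e-01]
rib 935 (149, 292) z [0.109 0.112 0.114] [ 677.6 -358.6   80.6   80.1   40.1]
chips 85 (110, 171) z [0.072 0.076 0.078] [ 245.8 -324.5   96.4   44.5  -30.7]
chips 168 (252,
[... 1831 characters left out ...]
0.045 0.049] [ 504.8 -147.9  250.1  136.5  -10.4]
rim tray 220 (90, 194) z [0.038 0.044 0.049] [ 283.5 -401.   175.5   11.   -86.1]
rim tray 117 (115, 275) z [0.038 0.043 0.049] [ 560.8 -414.2   93.8    6.5  -89.4]
rim tray 78 (158, 314) z [0.038 0.042 0.049] [ 697.3 -357.5   65.8   27.3  -88.8]
tall 128 (384, 138) z [0.085 0.088 0.091] [517.5 417.9  81.7  25.8  -2.1]
tall 494 (79, 170) z [0.087 0.107 0.115] [ 238.7 -403.8   99.2   25.9  -85.1]
tall 395 (99, 234) z [0.093 0.112 0.115] [ 4.729e+02 -4.131e+02  1.012e+02  2.220e+01  2.000e-01]
tall 368 (336, 254) z [0.086 0.097 0.103] [786.2  53.   75.4  73.6 -74.5]
tall 1233 (149, 292) z [0.1   0.112 0.119] [ 677.6 -357.5   83.3   82.1  -14.7]
```

View pics/crop1.png

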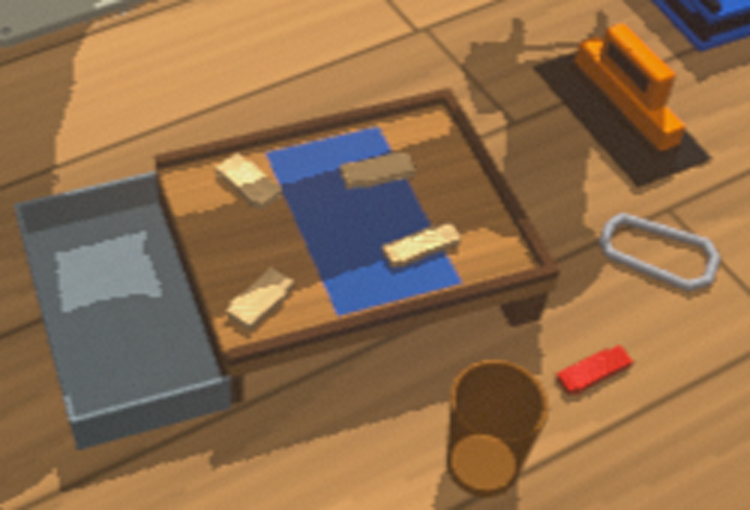

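Case candidates are (85,185), about 0.47 m from the base, and (105,247), about 0.63 m. A white thing in the top-right corner (490,110) still needs checking. The crop shows four pale chips, the patch, tray, scraper, mat and red decoy clearly.

```bash
cat >> h.py <<'E'
from scipy.spatial.transform import Rotation as Ro
def tgt(x,y,z,jaw,st=None):
    """world mm target, jaw angle deg -> tool-frame shift mm and rotvec deg"""
    st=st or r.read_state(); R=Ro.from_quat(st["eef_rot"]); a=np.radians(jaw)
    xx=np.array([np.cos(a),np.sin(a),0]); zz=np.array([0,0,-1.]); T=Ro.from_matrix(np.c_[xx,np.cross(zz,xx),zz])
    d=R.inv().apply(np.array([x,y,z])-1000*np.array(st["ee_pos"])); rv=np.degrees((R.inv()*T).as_rotvec())
    print("shift",np.round(d,1),"rot",np.round(rv,1)); return d,rv
def stat():
    st=r.read_state(); R=Ro.from_quat(st["eef_rot"]).as_matrix(); print("t",round(st["time"],2),"tcp",np.round(1000*np.array(st["ee_pos"]),1),"jaw",round(np.degrees(np.arctan2(R[1,0],R[0,0])),2),"tilt",np.round(R[:2,2],3),"w",round(st["width"]*1000,1),"F",np.round(st["ft_force"],1),"q",np.round(st["joint_positions"],2))
E
python3 - <<'E'
from h import *
c=cam("scene"); X=cloud(c); V=c["img"].min(2)
m=(V>150); m[:, :430]=0
for b in blobs(m&(c["range_z"]>0),30):
    ys,xs=np.where(b); print(xs.mean(),ys.mean(),np.round(np.percentile(X[b],[5,50,95],axis=0),2).tolist())
w=cam("wrist"); st=r.read_state(); R=Ro.from_quat(st["eef_rot"])
print("cam in tool", R.inv().apply(-w["R"].T@w["t"]-st["ee_pos"]), "axis",R.inv().apply(w["R"][2]))
Xw=cloud(w); V=w["img"].min(2); m=(V>150)&(w["range_z"]>0)
for b in blobs(m,200):
    ys,xs=np.where(b); print("wr",xs.mean(),ys.mean(),np.round(np.percentile(Xw[b],[5,50,95],axis=0),2).tolist())
m=(c["range_z"]>0)
cv2.imwrite("pics/crop2.png",cv2.resize(c["img"][150:300,30:180],None,fx=3,fy=3,interpolation=cv2.INTER_CUBIC))
stat(); tgt(515,416,200,86)
# scraper jaw grasp preview with camera coverage
E
```

```text
487.447168216399 113.04902789518174 [[0.16, 1.3, -0.35], [0.28, 1.36, -0.34], [0.44, 1.45, -0.34]]
cam in tool [-0.00026477 -0.07986547 -0.1539342 ] axis [-6.50508055e-04  2.90778537e-01  9.56790165e-01]
wr 489.8637383398276 103.0166489550124 [[0.16, 1.13, -0.35], [0.33, 1.17, -0.35], [0.61, 1.22, -0.34]]
t 0.3 tcp [213.5 587.3 230.3] jaw 70.02 tilt [-0. -0.] w 86.7 F [ 0.   0.1 -1.1] q [-1.24  0.33 -0.06  1.46  0.02  1.35 -0.09]
shift [-58.  341.9  30.3] rot [ -0.   0. -16.]
```

View pics/crop2.png

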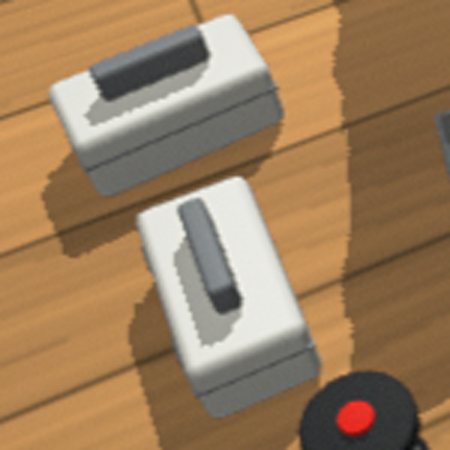

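The white thing in the corner is on the floor (z = -0.34). The crop confirms that the case at (105,247) is the far one, centred around (472,-413) mm, and identical to the near one at (85,185). Next I move over the scraper.

apply_moves(
  increments=[
    {"grip":0,"xyz":[-12,60,6],"rotation":[0,0,-4]},
    {"grip":0,"xyz":[-24,120,12],"rotation":[0,0,-8]},
    {"grip":0,"xyz":[-36,180,18],"rotation":[0,0,-12]},
    {"grip":0,"xyz":[-48,240,24],"rotation":[0,0,-16]},
    {"grip":0,"xyz":[-55,300,30],"rotation":[0,0,-16]},
  ],
)

```text
time: 0.92
ee_pos: [0.4783, 0.4317, 0.2004]
eef_rot: [0.731, 0.682, 0.0, 0.0]
ft_force: [0.8, 0.8, 0.3]
width: 0.0867
```

```bash
python3 - <<'E'
from h import *
stat()
c=cam("wrist"); cv2.imwrite("pics/w1.png",c["img"]); X=cloud(c); H,S,V=cv2.split(cv2.cvtColor(c["img"],cv2.COLOR_BGR2HSV)); Z=X[...,2]; ok=c["range_z"]>0
def rep(name,m,mn=60):
    for b in blobs(m&ok,mn):
        ys,xs=np.where(b); print(name,len(xs),(int(xs.mean()),int(ys.mean())),"z",np.round(np.percentile(Z[b],[5,50,95]),3),rect(X[b]))
o=(H<16)&(S>150)
rep("ribtop",o&(Z>0.08)&(Z<.1)); rep("rib",o&(Z>0.05)&(Z<.1)); rep("foot",o&(Z>0.03)&(Z<.05))
rep("mat",(V<80)&(Z<0.012)&(Z>-.005)); 
E
```

```text
t 0.93 tcp [478.3 431.7 200.4] jaw 86.07 tilt [ 0. -0.] w 86.7 F [0.8 0.8 0.3] q [-0.84  0.39  0.05  1.45 -0.02  1.3   0.71]
ribtop 1768 (243, 213) z [0.082 0.085 0.087] [511.6 421.   88.6  24.   -2.4]
rib 68 (31, 169) z [0.055 0.068 0.071] [454.2 195.2  22.4  15.5  80.4]
rib 1929 (243, 210) z [0.071 0.085 0.087] [511.5 421.1  88.7  24.4  -2.5]
rib 133 (61, 220) z [0.068 0.07  0.071] [508.4 215.7  21.8  17.6 -11.6]
foot 672 (243, 153) z [0.039 0.042 0.043] [455.7 423.2  36.8  25.3  -3.8]
mat 495 (353, 69) z [-0.001  0.003  0.007] [390.5 548.9 181.9  28.3  -5. ]
mat 6000 (240, 180) z [0.002 0.004 0.005] [511.1 415.4 185.8  90.8  -3.8]
mat 311 (91, 192) z [0.003 0.007 0.012] [502.1 220.4 102.9  13.1  -3.6]
```

View pics/w1.png

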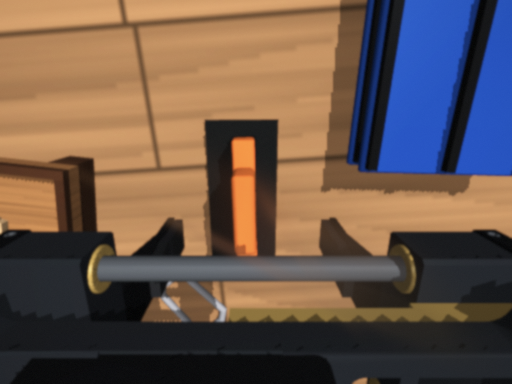

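Wrist view: the scraper rib is at (243,210), between the fingers, running along the mat at (240,180). Its measured pose is (512, 421) mm, yaw about -2.4°. Next I descend.

```bash
python3 - <<'E'
from h import *
tgt(512,420.8,130,87.5);tgt(512,420.8,56,87.5)
E
```

```text
shift [-1.4 25.5 69.2] rot [ 0.2  0.3 -2. ]
shift [ -1.1  25.2 143.2] rot [ 0.2  0.3 -2. ]
```

apply_moves(
  increments=[
    {"grip":0,"xyz":[-1,25,30],"rotation":[0,0,-2]},
    {"grip":0,"xyz":[-1,25,70],"rotation":[0,0,-2]},
    {"grip":0,"xyz":[-1,25,70],"rotation":[0,0,-2]},
  ],
)

```text
time: 1.35
ee_pos: [0.51, 0.4198, 0.1259]
eef_rot: [0.723, 0.691, -0.004, 0.003]
ft_force: [0.3, 0.1, 0.7]
width: 0.0872
```

```bash
python3 - <<'E'
from h import *
stat();tgt(512,420.8,55,87.5)
E
```

```text
t 1.35 tcp [510.  419.8 125.9] jaw 87.46 tilt [-0.001 -0.009] w 87.2 F [0.3 0.1 0.7] q [-0.8   0.48  0.06  1.48 -0.02  1.19  0.78]
shift [ 1.7  2.  70.9] rot [-0.   0.5 -0. ]
```

apply_moves(
  increments=[
    {"grip":0,"xyz":[1.5,2,35],"rotation":[0,0.5,0]},
    {"grip":0,"xyz":[1.5,2,60],"rotation":[0,0.5,0]},
    {"grip":0,"xyz":[1.5,2,71],"rotation":[0,0.5,0]},
    {"grip":0,"xyz":[1.5,2,71],"rotation":[0,0.5,0]},
  ],
  squeeze=30,
)

```text
time: 1.85
ee_pos: [0.5119, 0.4212, 0.0558]
eef_rot: [0.722, 0.691, -0.0, -0.0]
ft_force: [0.6, 1.0, 0.4]
width: 0.0871
```

```bash
python3 - <<'E'
from h import *
stat();tgt(512,420.8,55,87.5)
c=cam("wrist"); cv2.imwrite("pics/w2.png",c["img"])
E
```

```text
t 1.85 tcp [511.9 421.2  55.8] jaw 87.49 tilt [-0.  0.] w 87.1 F [0.6 1.  0.4] q [-0.79  0.55  0.05  1.54 -0.03  1.06  0.79]
shift [-0.4  0.1  0.8] rot [-0. -0. -0.]
```

View pics/w2.png

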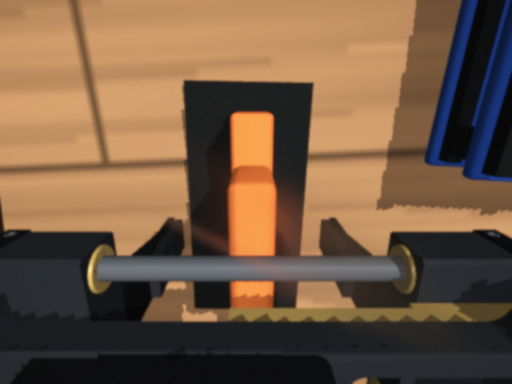

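Rib at column 252, centred between the fingers. Now I close.

apply_moves(
  increments=[
    {"grip":255,"xyz":[0,0,0]},
    {"grip":255,"xyz":[0,0,0]},
    {"grip":255,"xyz":[0,0,0]},
    {"grip":255,"xyz":[0,0,0]},
    {"grip":255,"xyz":[0,0,0]},
  ],
  squeeze=40,
)

```text
$.increments[0]: bad value
```

```bash
python3 - <<'E'
from h import *
stat()
E
```

```text
t 1.9 tcp [512.3 421.4  56.5] jaw 87.48 tilt [0.    0.001] w 86.7 F [-1.  -0.5  0.1] q [-0.79  0.55  0.05  1.54 -0.03  1.06  0.79]
```

apply_moves(
  increments=[
    {"grip":250,"xyz":[0,0,0],"rotation":[0,0,0]},
    {"grip":250,"xyz":[0,0,0],"rotation":[0,0,0]},
    {"grip":250,"xyz":[0,0,0],"rotation":[0,0,0]},
    {"grip":250,"xyz":[0,0,0],"rotation":[0,0,0]},
    {"grip":250,"xyz":[0,0,0],"rotation":[0,0,0]},
  ],
  squeeze=40,
)

```text
time: 2.52
ee_pos: [0.5123, 0.4214, 0.0564]
eef_rot: [0.722, 0.691, 0.0, -0.0]
ft_force: [0.2, -0.3, -0.1]
width: 0.0448
```

```bash
python3 - <<'E'
from h import *
stat()
E
```

```text
t 2.52 tcp [512.3 421.4  56.4] jaw 87.48 tilt [0.    0.001] w 44.8 F [ 0.2 -0.3 -0.1] q [-0.79  0.55  0.05  1.54 -0.03  1.06  0.79]
```

apply_moves(
  increments=[
    {"grip":250,"xyz":[0,0,0],"rotation":[0,0,0]},
    {"grip":250,"xyz":[0,0,0],"rotation":[0,0,0]},
    {"grip":250,"xyz":[0,0,0],"rotation":[0,0,0]},
    {"grip":250,"xyz":[0,0,0],"rotation":[0,0,0]},
    {"grip":250,"xyz":[0,0,0],"rotation":[0,0,0]},
  ],
)

```text
time: 3.15
ee_pos: [0.5123, 0.4213, 0.0564]
eef_rot: [0.722, 0.691, 0.0, -0.0]
ft_force: [-0.9, 0.0, -1.1]
width: 0.0238
```

```bash
python3 - <<'E'
from h import *
stat()
E
```

```text
t 3.15 tcp [512.3 421.3  56.4] jaw 87.48 tilt [0.    0.001] w 23.8 F [-0.9  0.  -1.1] q [-0.79  0.55  0.05  1.54 -0.03  1.06  0.79]
```

Gripped: width 23.8 mm against the 24 mm rib. Next I lift.

apply_moves(
  increments=[
    {"grip":250,"xyz":[0,0,-15],"rotation":[0,0,0]},
    {"grip":250,"xyz":[0,0,-45],"rotation":[0,0,0]},
    {"grip":250,"xyz":[0,0,-80],"rotation":[0,0,0]},
    {"grip":250,"xyz":[0,0,-110],"rotation":[0,0,0]},
    {"grip":250,"xyz":[0,0,-110],"rotation":[0,0,0]},
  ],
)

```text
time: 3.78
ee_pos: [0.5134, 0.4222, 0.1699]
eef_rot: [0.723, 0.691, 0.003, -0.0]
ft_force: [0.0, -0.4, -3.2]
width: 0.0235
```

```bash
cat >> h.py <<'E'
O=np.array([542.2,55.5]); YAW=-10.5
def sh(x,y):
    a=np.radians(YAW); return O+np.array([x*np.cos(a)-y*np.sin(a), x*np.sin(a)+y*np.cos(a)])
def tosh(p):
    a=np.radians(YAW); d=np.asarray(p)[...,:2]-O; return np.stack([d[...,0]*np.cos(a)+d[...,1]*np.sin(a), -d[...,0]*np.sin(a)+d[...,1]*np.cos(a)],-1)
E
python3 - <<'E'
from h import *
stat()
c=cam("wrist"); cv2.imwrite("pics/w3.png",c["img"])
p=sh(-31,125); print(p); tgt(*p,166,90+YAW)
c=cam("scene"); X=cloud(c)*1000; H,S,V=cv2.split(cv2.cvtColor(c["img"],cv2.COLOR_BGR2HSV))
# board rims: fit shelf frame
reg=np.zeros_like(H,bool); reg[145:245,215:360]=1
m=reg&(X[...,2]>66)&(X[...,2]<76)&(V<120)
bs=max(blobs(m,20),key=lambda b:b.sum()); P=X[bs][:,:2]; q=tosh(P)
for nm,s,ax in [("xL",(q[:,0]<-100)&(abs(q[:,1])<120),0),("xR",(q[:,0]>100)&(abs(q[:,1])<120),0),("yE",(q[:,1]>140)&(abs(q[:,0])<95),1)]:
    v=q[s]; k=np.polyfit(v[:,1-ax],v[:,ax],1); print(nm,s.sum(),"mid",np.round(np.median(v[:,ax]),1),"slope deg",np.round(np.degrees(np.arctan(k[0])),2))
b=(H>105)&(H<130)&(S>120)&reg&(X[...,2]>50); q=tosh(X[b]); print("patch",np.percentile(q,[1,99],axis=0), b.sum())
E
```

```text
t 3.77 tcp [513.4 422.2 169.9] jaw 87.48 tilt [0.004 0.005] w 23.5 F [ 0.  -0.4 -3.2] q [-0.8   0.45  0.06  1.43 -0.03  1.25  0.79]
[534.49853855 184.05616474]
shift [-236.3   32.3    1. ] rot [ 0.1 -0.1  8. ]
xL 244 mid -111.7 slope deg 0.1
xR 376 mid 116.9 slope deg 0.38
yE 172 mid 151.8 slope deg 0.21
patch [[-95.2804752  -35.75374268]
 [ 96.98586591  72.76927457]] 1808
```

View pics/w3.png

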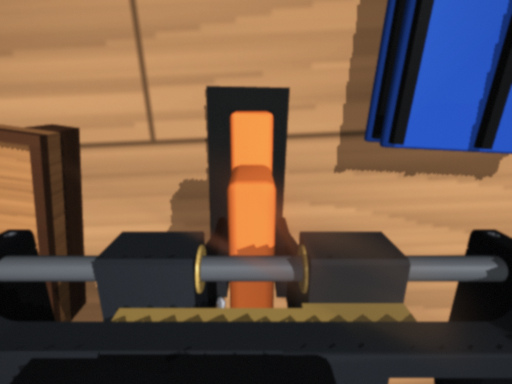

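The scraper is held upright: rib centred at column 252, clear of the mat. The frame is refined slightly; next I move over the board's left lane.

apply_moves(
  increments=[
    {"grip":250,"xyz":[-40,5,0],"rotation":[0,0,2]},
    {"grip":250,"xyz":[-90,12,0],"rotation":[0,0,4]},
    {"grip":250,"xyz":[-140,19,0],"rotation":[0,0,6]},
    {"grip":250,"xyz":[-190,26,1],"rotation":[0,0,8]},
    {"grip":250,"xyz":[-225,31,1],"rotation":[0,0,8]},
  ],
)

```text
time: 4.5
ee_pos: [0.5324, 0.1917, 0.1633]
eef_rot: [0.77, 0.638, -0.001, -0.0]
ft_force: [0.0, -1.1, -2.2]
width: 0.0235
```

```bash
sed -i 's/O=np.array(\[542.2,55.5\])/O=np.array([542.8,54.5])/' h.py
python3 - <<'E'
from h import *
stat()
c=cam("wrist"); cv2.imwrite("pics/w4.png",c["img"])
X=cloud(c)*1000; H,S,V=cv2.split(cv2.cvtColor(c["img"],cv2.COLOR_BGR2HSV)); ok=c["range_z"]>0
Z=X[...,2]
for b in blobs(ok&(Z>66)&(Z<78),60):
    ys,xs=np.where(b); rr=rect(X[b]/1000); print((int(xs.mean()),int(ys.mean())),b.sum(),rr,tosh(rr[:2]),np.percentile(tosh(X[b]),[1,99],axis=0).round(1).tolist())
b=ok&(H>105)&(H<130)&(S>120)&(abs(Z-60)<8); print("patch",np.percentile(tosh(X[b]),[1,99],axis=0),b.sum())
for x in (-31,31): p=sh(x,125); print(x,p); tgt(*p,166,90+YAW)
c=cam("scene"); cv2.imwrite("pics/s4.png",c["img"])
E
```

```text
t 4.5 tcp [532.4 191.7 163.3] jaw 79.33 tilt [-0.002 -0.001] w 23.5 F [ 0.  -1.1 -2.2] q [-0.57  0.25  0.17  1.72 -0.04  1.18  0.99]
(173, 113) 4461 [486.4 104.3 244.  111.8  79.3] [-64.53090596  38.68801076] [[-120.2, -77.9], [-18.3, 160.3]]
(34, 157) 2326 [465.8   4.7  63.2  32.5  10.5] [-66.63529871 -62.99822986] [[-97.5, -85.0], [-36.6, -40.6]]
(167, 183) 1924 [510.5 115.8  66.9  27.1  77.9] [-42.93017123  54.38731836] [[-56.3, 22.6], [-30.0, 87.0]]
(51, 284) 88 [594.2 -30.1  14.7  11.6  84.6] [ 65.95642771 -73.81645917] [[60.5, -80.8], [72.1, -67.5]]
(275, 298) 80 [648.  195.7  32.3   5.2 -11.4] [ 77.70676008 158.00677023] [[62.6, 155.2], [93.4, 160.4]]
(79, 318) 169 [640.3 -20.3  53.6   2.8  79.2] [109.49857079 -55.77950335] [[108.4, -81.1], [110.8, -29.9]]
patch [[-98.28355797 -35.41742517]
 [ 28.32566827  75.46961787]] 11540
-31 [535.09853855 183.05616474]
shift [-3.2  2.3 -2.6] rot [-0.1  0.2 -0.4]
31 [596.06034282 171.75756216]
shift [-2.7 64.3 -2.6] rot [-0.1  0.2 -0.4]
```

View pics/w4.png

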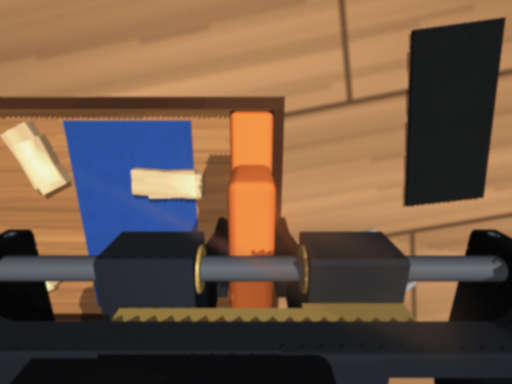

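View pics/s4.png

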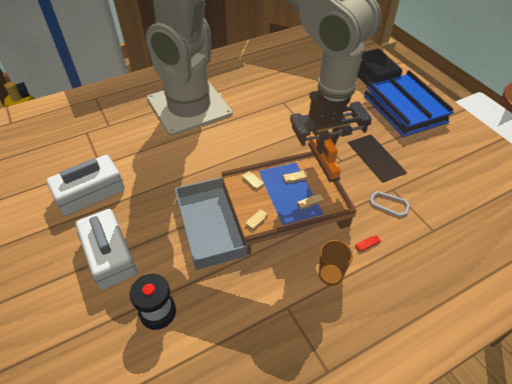

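Both views show the scraper over the closed end of the board. The chips ahead in the left lane are at wrist pixels (167,183) and (34,157). The fitted frame agrees with the rims to within about 1 mm. I lower to about 2 mm above the board.

apply_moves(
  increments=[
    {"grip":250,"xyz":[-3,2,0],"rotation":[0,0,0]},
    {"grip":250,"xyz":[-3,2,20],"rotation":[0,0,0]},
    {"grip":250,"xyz":[-3,2,40],"rotation":[0,0,0]},
    {"grip":250,"xyz":[-3,2,48.5],"rotation":[0,0,0]},
    {"grip":250,"xyz":[-3,2,48.5],"rotation":[0,0,0]},
  ],
)

```text
time: 5.22
ee_pos: [0.5341, 0.1861, 0.1144]
eef_rot: [0.771, 0.637, -0.002, 0.0]
ft_force: [0.3, -0.4, -2.7]
width: 0.0234
```

```bash
python3 - <<'E'
from h import *
stat()
st=r.read_state(); print(tosh(1000*np.array(st["ee_pos"])[:2]))
p=sh(-31,-140); tgt(*p,114.5,90+YAW)
E
```

```text
t 5.22 tcp [534.1 186.1 114.4] jaw 79.15 tilt [-0.003 -0.003] w 23.4 F [ 0.3 -0.4 -2.7] q [-0.56  0.3   0.17  1.77 -0.05  1.09  1.01]
[-32.53654149 127.85055561]
shift [-267.8    3.2    0.9] rot [-0.1  0.2 -0.3]
```

apply_moves(
  increments=[
    {"grip":250,"xyz":[-18,1,0.5],"rotation":[0,0,0]},
    {"grip":250,"xyz":[-38,1,0.5],"rotation":[0,0,0]},
    {"grip":250,"xyz":[-58,1.5,0.5],"rotation":[0,0,0]},
    {"grip":250,"xyz":[-78,1.5,0.5],"rotation":[0,0,0]},
    {"grip":250,"xyz":[-98,2,0.5],"rotation":[0,0,-0.3]},
  ],
)

```text
time: 5.85
ee_pos: [0.5174, 0.0878, 0.1145]
eef_rot: [0.769, 0.639, -0.002, 0.0]
ft_force: [-0.3, -0.0, -2.0]
width: 0.0237
```

```bash
python3 - <<'E'
from h import *
stat()
st=r.read_state(); print(tosh(1000*np.array(st["ee_pos"])[:2]))
p=sh(-31,-140); tgt(*p,114.5,90+YAW)
c=cam("wrist"); cv2.imwrite("pics/w5.png",c["img"])
E
```

```text
t 5.85 tcp [517.4  87.8 114.5] jaw 79.42 tilt [-0.003 -0.003] w 23.7 F [-0.3 -0.  -2. ] q [-0.45  0.21  0.22  1.87 -0.05  1.06  1.17]
[-31.07530996  28.10655768]
shift [-168.1    0.3    0.6] rot [-0.1  0.2 -0.1]
```

View pics/w5.png

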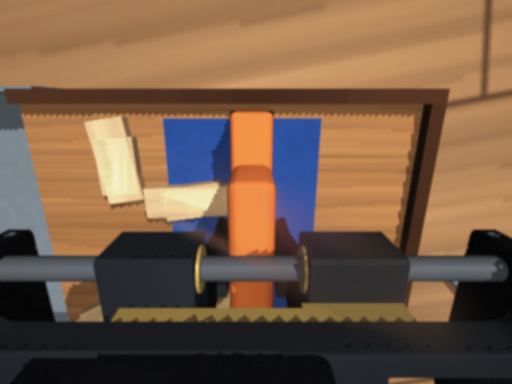

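The scraper pushes one chip (190,200) and is about to meet the next (115,160). I continue the sweep.

apply_moves(
  increments=[
    {"grip":250,"xyz":[-18,0,0.5],"rotation":[0,0,0]},
    {"grip":250,"xyz":[-36,0,0.5],"rotation":[0,0,0]},
    {"grip":250,"xyz":[-54,0,0.5],"rotation":[0,0,0]},
    {"grip":250,"xyz":[-72,0,0.5],"rotation":[0,0,0]},
    {"grip":250,"xyz":[-90,0,0.5],"rotation":[0,0,0]},
  ],
)

```text
time: 6.52
ee_pos: [0.4998, -0.0045, 0.1143]
eef_rot: [0.77, 0.638, -0.003, 0.0]
ft_force: [-0.2, -0.8, -3.5]
width: 0.0233
```

```bash
python3 - <<'E'
from h import *
stat()
st=r.read_state(); print(tosh(1000*np.array(st["ee_pos"])[:2]))
p=sh(-31,-145); tgt(*p,114.5,90+YAW)
c=cam("wrist"); cv2.imwrite("pics/w6.png",c["img"])
E
```

```text
t 6.53 tcp [499.8  -4.5 114.3] jaw 79.29 tilt [-0.004 -0.004] w 23.3 F [-0.2 -0.8 -3.5] q [-0.34  0.16  0.28  1.94 -0.05  1.05  1.34]
[-31.5414835  -65.84771612]
shift [-79.1   0.8   0.2] rot [-0.2  0.3 -0.2]
```

View pics/w6.png

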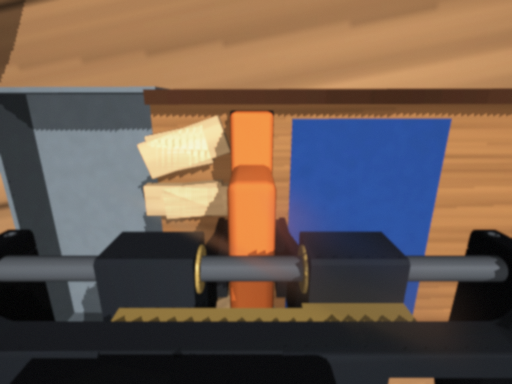

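Both chips (183,148) and (185,200) lie squarely ahead of the scraper at the open edge. I push them over.

apply_moves(
  increments=[
    {"grip":250,"xyz":[-20,0,0.5],"rotation":[0,0,0]},
    {"grip":250,"xyz":[-38,0.5,0.5],"rotation":[0,0,0]},
    {"grip":250,"xyz":[-56,1,0.5],"rotation":[0,0,0]},
    {"grip":250,"xyz":[-72,1,0],"rotation":[0,0,0]},
    {"grip":250,"xyz":[-82,1,0],"rotation":[0,0,0]},
  ],
)

```text
time: 7.2
ee_pos: [0.4855, -0.0891, 0.1156]
eef_rot: [0.771, 0.637, -0.003, 0.001]
ft_force: [-1.0, 1.4, 3.3]
width: 0.0238
```

```bash
python3 - <<'E'
from h import *
c=cam("wrist"); cv2.imwrite("pics/w7.png",c["img"])
c=cam("scene"); cv2.imwrite("pics/s7.png",cv2.resize(c["img"][130:290,160:400],None,fx=3,fy=3,interpolation=cv2.INTER_CUBIC))
stat()
st=r.read_state(); print(tosh(1000*np.array(st["ee_pos"])[:2]))
p=sh(31,115); tgt(*p,165,90+YAW)
E
```

```text
t 7.3 tcp [485.3 -89.3 115.4] jaw 79.03 tilt [-0.003 -0.005] w 23.8 F [-0.9  1.6  4.8] q [-0.24  0.14  0.35  1.96 -0.05  1.05  1.51]
[ -30.30011177 -151.85765119]
shift [267.1  59.  -51.2] rot [-0.1  0.3 -0.5]
```

View pics/w7.png

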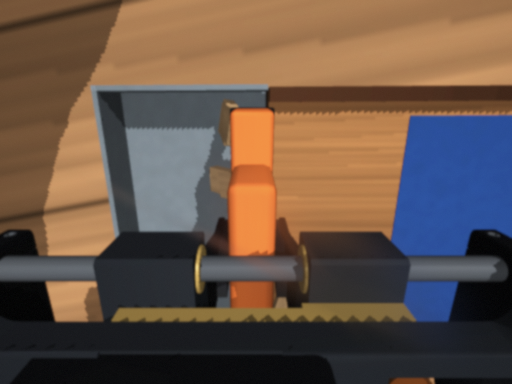

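View pics/s7.png

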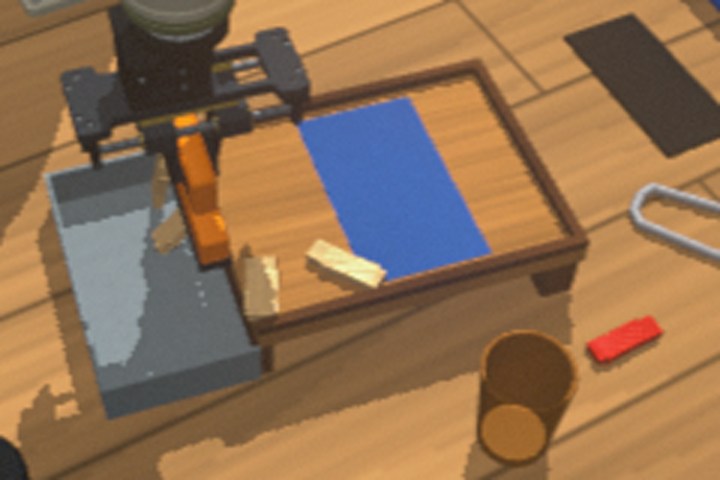

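The two left chips have tipped over the edge into the tray, standing on end under the scraper at crop (165,185) and (170,235). The other two have turned a bit. I lift and look.

apply_moves(
  increments=[
    {"grip":250,"xyz":[0,0,-20],"rotation":[0,0,0]},
    {"grip":250,"xyz":[0,0,-50],"rotation":[0,0,0]},
    {"grip":250,"xyz":[50,10,-50],"rotation":[0,0,-0.5]},
    {"grip":250,"xyz":[110,25,-50],"rotation":[0,0,-0.5]},
  ],
)

```text
time: 7.8
ee_pos: [0.5316, 0.015, 0.1651]
eef_rot: [0.769, 0.639, -0.002, 0.002]
ft_force: [1.4, 0.1, -3.8]
width: 0.0237
```

```bash
python3 - <<'E'
from h import *
c=cam("wrist"); cv2.imwrite("pics/w8.png",c["img"])
c=cam("scene"); cv2.imwrite("pics/s8.png",cv2.resize(c["img"][130:290,160:400],None,fx=3,fy=3,interpolation=cv2.INTER_CUBIC))
stat()
X=cloud(c)*1000; H,S,V=cv2.split(cv2.cvtColor(c["img"],cv2.COLOR_BGR2HSV)); ok=c["range_z"]>0
q=tosh(X); Z=X[...,2]
print("board"); 
for b in blobs(ok&(Z>66)&(Z<78)&(abs(q[...,0])<108)&(q[...,1]<145)&(q[...,1]>-150),15): print(b.sum(),rect(X[b]/1000),np.percentile(q[b],[2,98],axis=0).round().tolist())
print("tray")
for b in blobs(ok&(Z>8)&(abs(q[...,0])<116)&(q[...,1]<-145)&(q[...,1]>-268)&(S>60),10): print(b.sum(),np.percentile(Z[b],[2,50,98]).round(),np.percentile(q[b],[2,98],axis=0).round().tolist())
E
```

```text
t 7.9 tcp [532.4  22.6 164.1] jaw 80.11 tilt [-0.002 -0.003] w 23.9 F [ 0.5  0.3 -2. ] q [-0.36  0.18  0.26  1.8  -0.05  1.17  1.31]
board
213 [610.4  -7.5  69.1  26.8  32.6] [[51.0, -75.0], [105.0, -24.0]]
209 [596.7 -81.9  61.3  25.5 -27.1] [[50.0, -141.0], [106.0, -108.0]]
tray
136 [13. 41. 64.] [[-110.0, -179.0], [-77.0, -146.0]]
184 [12. 36. 59.] [[-53.0, -190.0], [-26.0, -146.0]]
```

View pics/w8.png

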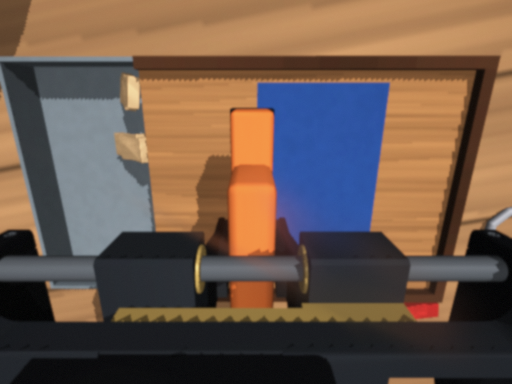

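View pics/s8.png

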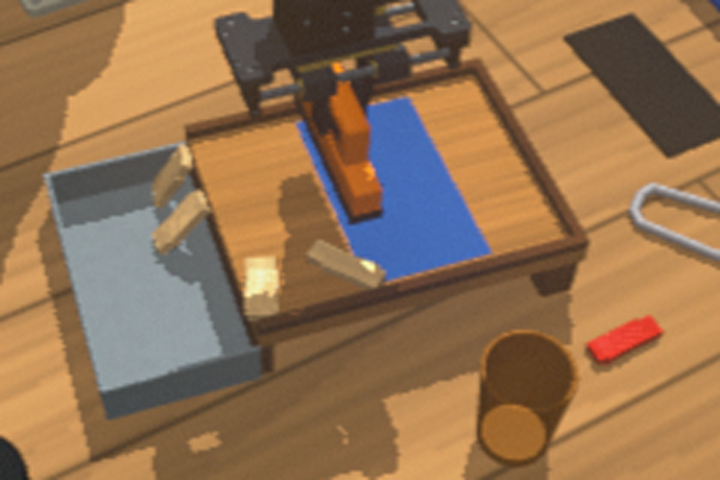

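The two left chips lean in the tray against the board side, at wrist (130,92) and (130,147). The right chips lie on the board around shelf (78,-50) and (78,-125). I set down behind them in the right lane and sweep faster, so they land flat.

```bash
python3 - <<'E'
from h import *
stat(); tgt(*sh(32.5,25),160,90+YAW); tgt(*sh(32.5,25),114.5,90+YAW)
E
```

```text
t 7.9 tcp [532.4  22.6 164.1] jaw 80.11 tilt [-0.002 -0.003] w 23.9 F [ 0.5  0.3 -2. ] q [-0.36  0.18  0.26  1.8  -0.05  1.17  1.31]
shift [57.9 37.5  3.9] rot [-0.1  0.2  0.6]
shift [58.  37.6 49.4] rot [-0.1  0.2  0.6]
```

apply_moves(
  increments=[
    {"grip":250,"xyz":[35,22,0],"rotation":[0,0,0.6]},
    {"grip":250,"xyz":[58,37.5,0],"rotation":[0,0,0.6]},
    {"grip":250,"xyz":[58,37.5,10],"rotation":[0,0,0.6]},
    {"grip":250,"xyz":[58,37.5,40],"rotation":[0,0.2,0.6]},
    {"grip":250,"xyz":[58,37.5,49],"rotation":[0,0.2,0.6]},
  ],
)

```text
time: 8.52
ee_pos: [0.5773, 0.0726, 0.113]
eef_rot: [0.769, 0.639, -0.002, -0.002]
ft_force: [-9.1, 0.7, 12.5]
width: 0.0235
```

```bash
python3 - <<'E'
from h import *
c=cam("wrist")
stat(); print(tosh(1000*np.array(r.read_state()["ee_pos"])[:2])); tgt(*sh(32.5,-80),114.5,90+YAW);tgt(*sh(32.5,-140),114.5,90+YAW)
E
```

```text
t 8.57 tcp [577.6  72.7 113.1] jaw 79.49 tilt [-0.005 -0.   ] w 23.7 F [-0.5 -0.4 -1.4] q [-0.4   0.34  0.23  1.73 -0.09  1.1   1.25]
[30.86254054 24.21002493]
shift [-104.2    1.6   -1.3] rot [-0.3  0.1 -0. ]
shift [-164.2    1.6   -1.2] rot [-0.3  0.1 -0. ]
```

apply_moves(
  increments=[
    {"grip":250,"xyz":[-15,0.5,-1.5],"rotation":[-0.3,0,0]},
    {"grip":250,"xyz":[-35,1,-1.5],"rotation":[-0.3,0,0]},
    {"grip":250,"xyz":[-55,1,-1.5],"rotation":[-0.3,0,0]},
    {"grip":250,"xyz":[-75,1,-1.5],"rotation":[-0.3,0,0]},
  ],
)

```text
time: 9.07
ee_pos: [0.5646, -0.0034, 0.115]
eef_rot: [0.769, 0.639, -0.0, 0.001]
ft_force: [-0.5, -0.0, -2.6]
width: 0.0234
```

```bash
python3 - <<'E'
from h import *
c=cam("scene"); cv2.imwrite("pics/s9.png",cv2.resize(c["img"][130:290,160:400],None,fx=3,fy=3,interpolation=cv2.INTER_CUBIC))
stat(); print(tosh(1000*np.array(r.read_state()["ee_pos"])[:2])); tgt(*sh(32.5,-80),114.5,90+YAW);tgt(*sh(32.5,-145),114.5,90+YAW)
E
```

```text
t 9.12 tcp [564.1  -6.7 115. ] jaw 79.25 tilt [ 0.    -0.003] w 24.0 F [-0.6 -3.6 -3.3] q [-0.3   0.29  0.27  1.78 -0.09  1.08  1.38]
[ 32.09467179 -56.25790402]
shift [-23.7   0.5   0.5] rot [ 0.   0.2 -0.2]
shift [-88.7   0.8   0.7] rot [ 0.   0.2 -0.2]
```

View pics/s9.png

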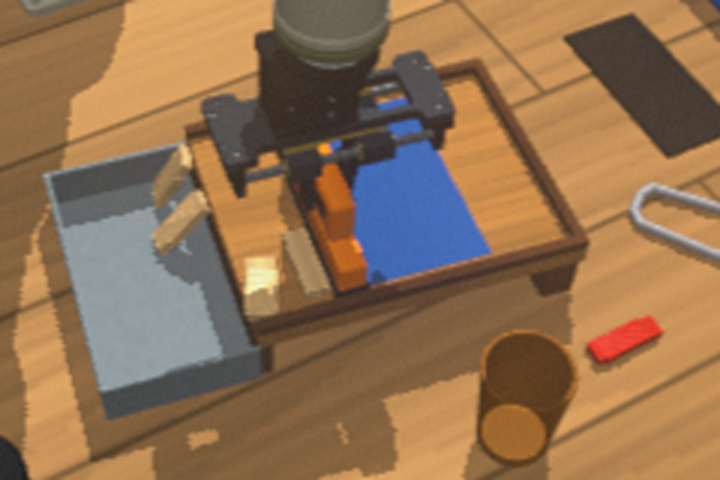

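Chip (305,265) lies flush against the scraper, with the other (262,285) ahead at the edge. I push on faster.

apply_moves(
  increments=[
    {"grip":250,"xyz":[-25,0,0],"rotation":[0,0,0]},
    {"grip":250,"xyz":[-58,0.5,0],"rotation":[0,0,0]},
    {"grip":250,"xyz":[-90,0.5,0],"rotation":[0,0,0]},
    {"grip":250,"xyz":[-90,0.5,-5],"rotation":[0,0,0]},
    {"grip":250,"xyz":[-90,0.5,-45],"rotation":[0,0,0]},
  ],
)

```text
time: 9.75
ee_pos: [0.5461, -0.0949, 0.1586]
eef_rot: [0.77, 0.638, -0.003, -0.001]
ft_force: [-0.4, -0.1, -2.4]
width: 0.0235
```

```bash
python3 - <<'E'
from h import *
c=cam("scene"); cv2.imwrite("pics/s10.png",cv2.resize(c["img"][130:290,160:400],None,fx=3,fy=3,interpolation=cv2.INTER_CUBIC))
c=cam("wrist"); cv2.imwrite("pics/w10.png",c["img"])
stat(); print(tosh(1000*np.array(r.read_state()["ee_pos"])[:2]))
E
```

```text
t 9.85 tcp [550.1 -95.  164.3] jaw 79.27 tilt [ 0.007 -0.003] w 23.9 F [ 1.   0.2 -2.9] q [-0.2   0.23  0.33  1.75 -0.08  1.17  1.54]
[  34.41475521 -145.7082644 ]
```

View pics/s10.png

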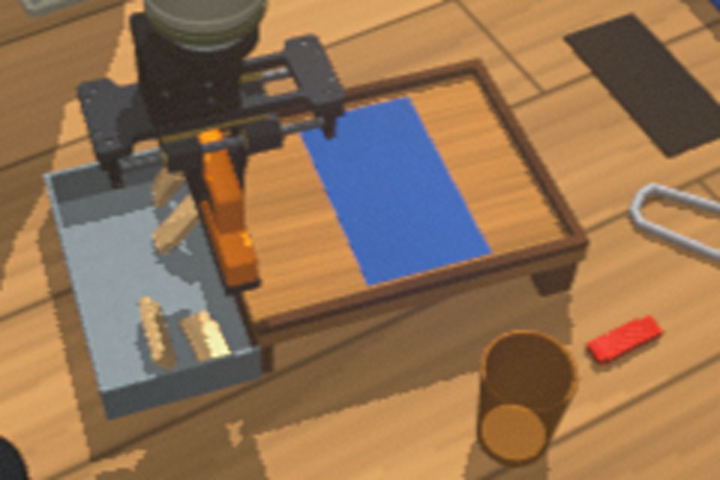

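View pics/w10.png

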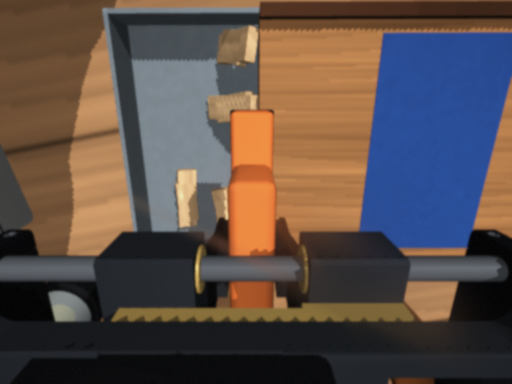

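All four chips are in the tray: wrist (238,45), (232,105), (187,197) and (220,205). The board is clear. Next I return the scraper to its mat.

```bash
python3 - <<'E'
from h import *
tgt(512.3,421.3,166,87.5)
E
```

```text
shift [ 500.3 -133.3   -3.2] rot [ 0.4  0.1 -8.2]
```

apply_moves(
  increments=[
    {"grip":250,"xyz":[35,-10,-3],"rotation":[0,0,0]},
    {"grip":250,"xyz":[85,-23,-3],"rotation":[0,0,-1]},
    {"grip":250,"xyz":[140,-37,-3],"rotation":[0,0,-3]},
    {"grip":250,"xyz":[195,-52,-3],"rotation":[0,0,-4]},
    {"grip":250,"xyz":[250,-67,-3],"rotation":[0,0,-5]},
  ],
)

```text
time: 10.48
ee_pos: [0.5302, 0.1653, 0.1663]
eef_rot: [0.741, 0.671, 0.002, 0.003]
ft_force: [1.2, 0.7, -2.6]
width: 0.0239
```

```bash
python3 - <<'E'
from h import *
stat();tgt(512.3,421.3,166,87.5)
E
```

```text
t 10.47 tcp [530.2 165.3 166.3] jaw 84.33 tilt [ 0.007 -0.002] w 23.9 F [ 1.2  0.7 -2.6] q [-0.51  0.22  0.14  1.75 -0.03  1.17  1.11]
shift [253.  -43.1  -0.4] rot [ 0.4  0.1 -3.2]
```

apply_moves(
  increments=[
    {"grip":250,"xyz":[60,-10,0],"rotation":[0,0,-1]},
    {"grip":250,"xyz":[115,-20,0],"rotation":[0,0,-2]},
    {"grip":250,"xyz":[170,-29,0],"rotation":[0.4,0,-3.2]},
    {"grip":250,"xyz":[220,-38,0],"rotation":[0.4,0,-3.2]},
    {"grip":250,"xyz":[253,-43,0],"rotation":[0.4,0,-3.2]},
  ],
)

```text
time: 11.1
ee_pos: [0.5106, 0.4247, 0.1648]
eef_rot: [0.721, 0.693, -0.001, -0.0]
ft_force: [0.5, -0.9, -2.9]
width: 0.0238
```

apply_moves(
  increments=[
    {"grip":250,"xyz":[0,0,0],"rotation":[0,0,0]},
  ],
)

```text
time: 11.22
ee_pos: [0.5084, 0.4282, 0.1636]
eef_rot: [0.719, 0.695, -0.001, -0.001]
ft_force: [0.1, -0.7, -3.0]
width: 0.0239
```

```bash
python3 - <<'E'
from h import *
c=cam("wrist"); cv2.imwrite("pics/w11.png",c["img"])
stat();tgt(512.3,421.3,166,87.5);tgt(512.3,421.3,80,87.5)
E
```

```text
t 11.28 tcp [509.  426.5 163.6] jaw 87.91 tilt [-0.003 -0.001] w 23.4 F [-0.1  1.1 -3.3] q [-0.78  0.46  0.02  1.43 -0.01  1.26  0.78]
shift [-5.1  3.4 -2.4] rot [-0.2  0.1  0.4]
shift [-5.   3.7 83.6] rot [-0.2  0.1  0.4]
```

View pics/w11.png

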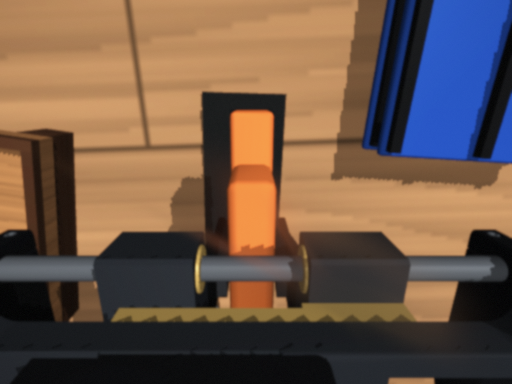

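The scraper sits in the grip as before (rib column 252, row 110), over the mat at (243,160). I lower it.

apply_moves(
  increments=[
    {"grip":250,"xyz":[-3,3,20],"rotation":[-0.2,0,0.4]},
    {"grip":250,"xyz":[-5,3.5,55],"rotation":[-0.2,0,0.4]},
    {"grip":250,"xyz":[-5,3.5,84],"rotation":[-0.2,0,0.4]},
    {"grip":250,"xyz":[-5,3.5,84],"rotation":[-0.2,0,0.4]},
  ],
)

```text
time: 11.78
ee_pos: [0.5112, 0.4189, 0.0771]
eef_rot: [0.723, 0.691, -0.003, 0.001]
ft_force: [0.2, -0.4, -1.2]
width: 0.0236
```

```bash
python3 - <<'E'
from h import *
c=cam("wrist")
stat();tgt(512.3,421.3,56.4,87.5)
E
```

```text
t 11.82 tcp [512.1 420.   79.2] jaw 87.45 tilt [-0.001 -0.003] w 23.9 F [ 0.4 -0.3 -2. ] q [-0.77  0.53  0.02  1.52 -0.01  1.1   0.78]
shift [ 1.4  0.2 22.8] rot [-0.   0.2 -0. ]
```

apply_moves(
  increments=[
    {"grip":250,"xyz":[1,0,10],"rotation":[0,0.2,0]},
    {"grip":250,"xyz":[1,0,17],"rotation":[0,0.2,0]},
    {"grip":250,"xyz":[1,0,21],"rotation":[0,0.2,0]},
    {"grip":250,"xyz":[1,0,22.5],"rotation":[0,0.2,0]},
    {"grip":250,"xyz":[1,0,22.5],"rotation":[0,0.2,0]},
  ],
)

```text
time: 12.45
ee_pos: [0.5122, 0.421, 0.057]
eef_rot: [0.723, 0.691, 0.0, -0.001]
ft_force: [0.2, -0.6, -2.4]
width: 0.0237
```

```bash
python3 - <<'E'
from h import *
c=cam("wrist")
stat();tgt(512.3,421.3,56.4,87.5)
E
```

```text
t 12.5 tcp [512.3 421.1  57. ] jaw 87.45 tilt [-0.     0.001] w 23.8 F [ 0.3 -0.5 -2.7] q [-0.77  0.55  0.02  1.53 -0.01  1.06  0.78]
shift [0.2 0.  0.6] rot [-0.  -0.1 -0.1]
```

Still carrying its weight (Fz = -2.5 N), so the foot isn't seated yet. I inch down.

apply_moves(
  increments=[
    {"grip":250,"xyz":[0,0,0.7],"rotation":[0,0,0]},
    {"grip":250,"xyz":[0,0,1.2],"rotation":[0,0,0]},
    {"grip":250,"xyz":[0,0,1.2],"rotation":[0,0,0]},
  ],
)

```text
time: 12.88
ee_pos: [0.5123, 0.4213, 0.0565]
eef_rot: [0.723, 0.691, 0.0, -0.001]
ft_force: [-3.2, -1.8, 4.9]
width: 0.0235
```

```bash
python3 - <<'E'
from h import *
stat()
E
```

```text
t 12.88 tcp [512.3 421.3  56.5] jaw 87.46 tilt [-0.     0.002] w 23.5 F [-3.2 -1.8  4.9] q [-0.77  0.55  0.02  1.53 -0.01  1.06  0.78]
```

Contact made (+5 N). I release slowly.

apply_moves(
  increments=[
    {"grip":150,"xyz":[0,0,0],"rotation":[0,0,0]},
    {"grip":120,"xyz":[0,0,0],"rotation":[0,0,0]},
    {"grip":60,"xyz":[0,0,0],"rotation":[0,0,0]},
    {"grip":0,"xyz":[0,0,0],"rotation":[0,0,0]},
    {"grip":0,"xyz":[0,0,0],"rotation":[0,0,0]},
  ],
)

```text
time: 13.5
ee_pos: [0.5123, 0.4213, 0.0564]
eef_rot: [0.723, 0.691, 0.0, -0.001]
ft_force: [-0.6, -0.3, 0.4]
width: 0.0657
```

apply_moves(
  increments=[
    {"grip":0,"xyz":[0,0,0],"rotation":[0,0,0]},
    {"grip":0,"xyz":[0,0,0],"rotation":[0,0,0]},
    {"grip":0,"xyz":[0,0,0],"rotation":[0,0,0]},
    {"grip":0,"xyz":[0,0,0],"rotation":[0,0,0]},
  ],
)

```text
time: 14.0
ee_pos: [0.5123, 0.4213, 0.0565]
eef_rot: [0.723, 0.691, 0.0, -0.001]
ft_force: [-0.3, -0.5, -0.0]
width: 0.0865
```

```bash
python3 - <<'E'
from h import *
stat()
c=cam("wrist"); cv2.imwrite("pics/w12.png",c["img"])
E
```

```text
t 14.0 tcp [512.3 421.3  56.5] jaw 87.46 tilt [-0.     0.002] w 86.5 F [-0.3 -0.5 -0. ] q [-0.77  0.55  0.02  1.53 -0.01  1.06  0.78]
```

View pics/w12.png

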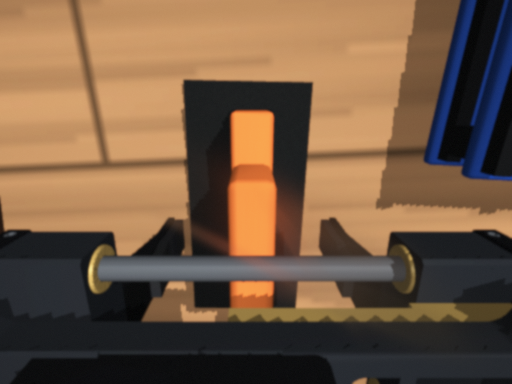

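The scraper stands back on its mat at the same pixels as before. I lift and travel to the far case.

apply_moves(
  increments=[
    {"grip":0,"xyz":[0,0,-25],"rotation":[0,0,0]},
    {"grip":0,"xyz":[0,0,-75],"rotation":[0,0,0]},
    {"grip":0,"xyz":[-20,0,-130],"rotation":[0,0,0]},
    {"grip":0,"xyz":[-75,0,-150],"rotation":[0,0,0]},
    {"grip":0,"xyz":[-135,0,-150],"rotation":[0,0,0]},
  ],
)

```text
time: 14.68
ee_pos: [0.5069, 0.2857, 0.2085]
eef_rot: [0.722, 0.692, 0.002, -0.0]
ft_force: [0.7, -0.1, -0.4]
width: 0.0871
```

```bash
python3 - <<'E'
from h import *
stat(); tgt(473,-380,210,90)
E
```

```text
t 14.68 tcp [506.9 285.7 208.5] jaw 87.52 tilt [0.003 0.004] w 87.1 F [ 0.7 -0.1 -0.4] q [-0.65  0.24  0.07  1.62 -0.02  1.27  0.95]
shift [-666.5   -5.1   -4.2] rot [ 0.2 -0.2 -2.5]
```

apply_moves(
  increments=[
    {"grip":0,"xyz":[-60,0,-2],"rotation":[0,0,0]},
    {"grip":0,"xyz":[-120,0,-4],"rotation":[0,0,-1]},
    {"grip":0,"xyz":[-180,0,-4],"rotation":[0,0,-1.5]},
    {"grip":0,"xyz":[-240,0,-4],"rotation":[0,0,-2]},
    {"grip":0,"xyz":[-300,0,-4],"rotation":[0,0,-2.5]},
  ],
)

```text
time: 15.3
ee_pos: [0.4936, -0.016, 0.2116]
eef_rot: [0.707, 0.707, 0.003, -0.0]
ft_force: [1.1, -0.1, -0.4]
width: 0.0872
```

apply_moves(
  increments=[
    {"grip":0,"xyz":[-60,0,0],"rotation":[0,0,0]},
    {"grip":0,"xyz":[-120,0,0],"rotation":[0,0,0]},
    {"grip":0,"xyz":[-180,0,0],"rotation":[0,0,0]},
    {"grip":0,"xyz":[-240,0,0],"rotation":[0,0,0]},
    {"grip":0,"xyz":[-300,0,0],"rotation":[0,0,0]},
  ],
)

```text
time: 15.92
ee_pos: [0.4938, -0.3177, 0.2107]
eef_rot: [0.707, 0.708, 0.003, 0.0]
ft_force: [0.8, 0.6, 0.4]
width: 0.087
```

```bash
python3 - <<'E'
from h import *
stat(); tgt(473,-413,200,90)
E
```

```text
t 15.93 tcp [ 493.8 -317.7  210.7] jaw 90.07 tilt [0.005 0.004] w 87.0 F [0.8 0.6 0.4] q [ 0.05  0.28  0.54  1.62 -0.15  1.28  2.19]
shift [-95.3 -21.   10.2] rot [ 0.3 -0.2  0.1]
```

apply_moves(
  increments=[
    {"grip":0,"xyz":[-40,-10,3],"rotation":[0.3,0,0]},
    {"grip":0,"xyz":[-80,-21,6],"rotation":[0.3,-0.2,0]},
    {"grip":0,"xyz":[-95,-21,10],"rotation":[0.3,-0.2,0]},
    {"grip":0,"xyz":[-95,-21,10],"rotation":[0.3,-0.2,0]},
  ],
)

```text
time: 16.42
ee_pos: [0.4728, -0.4128, 0.1996]
eef_rot: [0.707, 0.707, 0.0, -0.001]
ft_force: [0.9, 0.1, -0.1]
width: 0.087
```

```bash
python3 - <<'E'
from h import *
c=cam("wrist"); cv2.imwrite("pics/w13.png",c["img"]); X=cloud(c); ok=c["range_z"]>0; Z=X[...,2]
S=cv2.cvtColor(c["img"],cv2.COLOR_BGR2HSV)[...,1]
for n,m in [("rib",(Z>.103)&(Z<.122)),("top",(Z>.07)&(Z<.085)&(S<60))]:
  for b in blobs(m&ok,300):
    ys,xs=np.where(b); print(n,b.sum(),(int(xs.mean()),int(ys.mean())),np.round(np.median(Z[b]),4),rect(X[b]))
stat()
E
```

```text
rib 2440 (250, 185) 0.1113 [ 4.695e+02 -4.136e+02  9.840e+01  2.200e+01 -1.000e-01]
top 12096 (250, 166) 0.0775 [ 4.689e+02 -4.136e+02  1.762e+02  9.350e+01  1.000e-01]
t 16.48 tcp [ 473.5 -411.8  199.9] jaw 90.1 tilt [-0.     0.001] w 87.2 F [ 0.3  0.3 -0.1] q [ 0.2   0.39  0.58  1.52 -0.22  1.29  2.38]
```

View pics/w13.png

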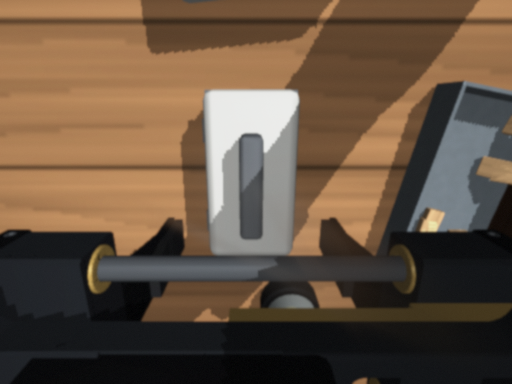

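The wrist view shows the case centred between the fingers, rib at (251,187), yaw 0°, centre about (470.5,-413.5) mm. I descend.

```bash
python3 - <<'E'
from h import *
tgt(470.5,-413.5,89,90)
E
```

```text
shift [ -1.9  -2.9 110.9] rot [-0.  -0.1  0.1]
```

apply_moves(
  increments=[
    {"grip":0,"xyz":[-2,-3,40],"rotation":[0,0,0]},
    {"grip":0,"xyz":[-2,-3,75],"rotation":[0,0,0]},
    {"grip":0,"xyz":[-2,-3,98],"rotation":[0,0,0]},
    {"grip":0,"xyz":[-2,-3,108],"rotation":[0,0,0]},
    {"grip":0,"xyz":[-2,-3,110.5],"rotation":[0,0,0]},
  ],
)

```text
time: 17.1
ee_pos: [0.4712, -0.4127, 0.0896]
eef_rot: [0.706, 0.708, 0.001, -0.001]
ft_force: [-0.0, 0.4, 0.7]
width: 0.087
```

```bash
python3 - <<'E'
from h import *
c=cam("wrist"); cv2.imwrite("pics/w14.png",c["img"]);stat(); tgt(470.5,-413.5,89,90)
E
```

```text
t 17.15 tcp [ 471.1 -413.1   89.8] jaw 90.16 tilt [0.    0.001] w 87.2 F [-0.8 -0.6 -0.1] q [ 0.23  0.49  0.54  1.64 -0.28  1.09  2.42]
shift [-0.4 -0.6  0.8] rot [ 0.  -0.1  0.2]
```

View pics/w14.png

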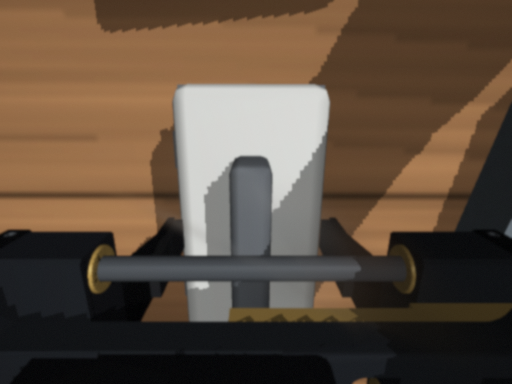

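Rib centred at column 251. I close.

apply_moves(
  increments=[
    {"grip":250,"xyz":[0,0,0.5],"rotation":[0,0,0]},
    {"grip":250,"xyz":[0,0,0.5],"rotation":[0,0,0]},
    {"grip":250,"xyz":[0,0,0.5],"rotation":[0,0,0]},
    {"grip":250,"xyz":[0,0,0.5],"rotation":[0,0,0]},
    {"grip":250,"xyz":[0,0,0.5],"rotation":[0,0,0]},
  ],
  squeeze=45,
)

```text
time: 17.77
ee_pos: [0.4711, -0.4131, 0.0894]
eef_rot: [0.706, 0.708, 0.001, -0.0]
ft_force: [-0.2, -0.1, 0.4]
width: 0.0452
```

apply_moves(
  increments=[
    {"grip":250,"xyz":[0,0,0],"rotation":[0,0,0]},
    {"grip":250,"xyz":[0,0,0],"rotation":[0,0,0]},
    {"grip":250,"xyz":[0,0,0],"rotation":[0,0,0]},
    {"grip":250,"xyz":[0,0,0],"rotation":[0,0,0]},
    {"grip":250,"xyz":[0,0,0],"rotation":[0,0,0]},
  ],
)

```text
time: 18.4
ee_pos: [0.471, -0.4132, 0.0893]
eef_rot: [0.706, 0.708, 0.001, -0.0]
ft_force: [-0.7, -1.4, -1.7]
width: 0.0219
```

apply_moves(
  increments=[
    {"grip":250,"xyz":[0,0,0],"rotation":[0,0,0]},
    {"grip":250,"xyz":[0,0,0],"rotation":[0,0,0]},
  ],
)

```text
time: 18.65
ee_pos: [0.4711, -0.4132, 0.0893]
eef_rot: [0.706, 0.708, 0.0, -0.0]
ft_force: [0.1, -0.1, -1.4]
width: 0.0214
```

```bash
python3 - <<'E'
from h import *
stat()
E
```

```text
t 18.65 tcp [ 471.1 -413.2   89.3] jaw 90.16 tilt [0.    0.001] w 21.4 F [ 0.1 -0.1 -1.4] q [ 0.23  0.49  0.54  1.64 -0.28  1.09  2.42]
```

apply_moves(
  increments=[
    {"grip":250,"xyz":[0,0,-10],"rotation":[0,0,0]},
    {"grip":250,"xyz":[0,0,-30],"rotation":[0,0,0]},
    {"grip":250,"xyz":[0,0,-60],"rotation":[0,0,0]},
    {"grip":250,"xyz":[0,0,-95],"rotation":[0,0,0]},
    {"grip":250,"xyz":[0,0,-115],"rotation":[0,0,0]},
  ],
)

```text
time: 19.27
ee_pos: [0.4713, -0.414, 0.2077]
eef_rot: [0.706, 0.708, 0.001, 0.001]
ft_force: [-0.0, -0.5, -5.5]
width: 0.0217
```

```bash
python3 - <<'E'
from h import *
c=cam("wrist"); cv2.imwrite("pics/w15.png",c["img"])
stat(); print(sh(0,20)); tgt(*sh(0,20),205,90+YAW)
E
```

```text
t 19.32 tcp [ 472.  -414.5  209.9] jaw 90.14 tilt [ 0.005 -0.002] w 22.2 F [ 0.3 -0.1 -1.5] q [ 0.2   0.38  0.58  1.51 -0.21  1.31  2.38]
[546.44471051  74.16509815]
shift [488.5  75.6   4.4] rot [ 0.3  0.1 10.6]
```

View pics/w15.png

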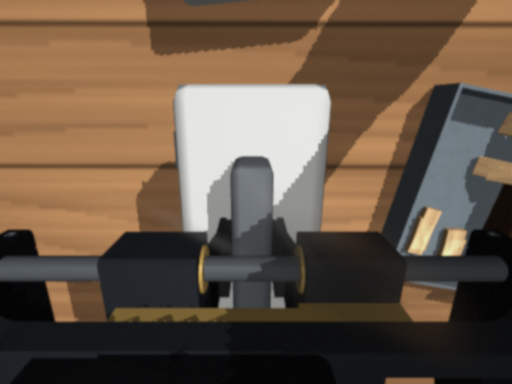

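The case is held straight (rib column 252, width 22 mm). I carry it to the patch.

apply_moves(
  increments=[
    {"grip":250,"xyz":[25,4,0],"rotation":[0,0,0]},
    {"grip":250,"xyz":[65,10,0],"rotation":[0,0,1]},
    {"grip":250,"xyz":[110,17,0],"rotation":[0,0,2]},
    {"grip":250,"xyz":[155,24,0],"rotation":[0,0,3]},
    {"grip":250,"xyz":[200,31,0],"rotation":[0,0,4]},
  ],
)

```text
time: 19.95
ee_pos: [0.5024, -0.2131, 0.2103]
eef_rot: [0.731, 0.683, 0.001, 0.003]
ft_force: [0.2, -0.1, -3.9]
width: 0.0215
```

```bash
python3 - <<'E'
from h import *
stat(); tgt(*sh(0,20),208,90+YAW)
E
```

```text
t 19.95 tcp [ 502.4 -213.1  210.3] jaw 86.09 tilt [ 0.006 -0.002] w 21.5 F [ 0.2 -0.1 -3.9] q [-0.13  0.17  0.5   1.73 -0.09  1.26  1.89]
shift [289.6  24.4   2. ] rot [0.3 0.1 6.6]
```

apply_moves(
  increments=[
    {"grip":250,"xyz":[50,4,0],"rotation":[0,0,1]},
    {"grip":250,"xyz":[100,8,0],"rotation":[0.3,0,2.5]},
    {"grip":250,"xyz":[150,13,0],"rotation":[0.3,0,4]},
    {"grip":250,"xyz":[200,17,0],"rotation":[0.3,0,5.5]},
    {"grip":250,"xyz":[250,21,0],"rotation":[0.3,0,6.6]},
  ],
)

```text
time: 20.58
ee_pos: [0.5403, 0.0363, 0.2107]
eef_rot: [0.769, 0.639, 0.0, 0.001]
ft_force: [1.0, -0.1, -3.9]
width: 0.0216
```

apply_moves(
  increments=[
    {"grip":250,"xyz":[25,3,0],"rotation":[0,0,0]},
    {"grip":250,"xyz":[35,3,0],"rotation":[0,0,0]},
    {"grip":250,"xyz":[35,3,0],"rotation":[0,0,0]},
  ],
)

```text
time: 20.95
ee_pos: [0.5495, 0.0697, 0.2107]
eef_rot: [0.769, 0.639, -0.0, 0.001]
ft_force: [-0.1, -1.9, -3.9]
width: 0.022
```

```bash
python3 - <<'E'
from h import *
c=cam("wrist"); cv2.imwrite("pics/w16.png",c["img"])
X=cloud(c)*1000; ok=c["range_z"]>0; Z=X[...,2]; H,S,V=cv2.split(cv2.cvtColor(c["img"],cv2.COLOR_BGR2HSV)); q=tosh(X)
b=ok&(H>105)&(H<130)&(S>120)&(abs(Z-60)<8)
print("patch",np.percentile(q[b],[.5,99.5],axis=0).round(1).tolist(),b.sum())
rim=ok&(Z>66)&(Z<74)&(V<110)
print("rimpts",np.percentile(q[rim],[.5,99.5],axis=0).round(1).tolist())
for b in blobs(ok&(Z>185)&(Z<205)&(S<60),300): rr=rect(X[b]/1000); print("casetop",b.sum(),np.median(Z[b]),rr,tosh(rr[:2]),np.percentile(q[b],[.5,99.5],axis=0).round(1).tolist())
c=cam("scene"); cv2.imwrite("pics/s16.png",cv2.resize(c["img"][100:290,160:430],None,fx=2.5,fy=2.5,interpolation=cv2.INTER_CUBIC))
stat(); print(tosh(1000*np.array(r.read_state()["ee_pos"])[:2])); tgt(*sh(0,20),208,90+YAW)
E
```

```text
patch [[-98.4, -35.7], [-95.3, 76.4]] 444
rimpts [[-120.3, -137.3], [63.3, 160.4]]
casetop 18452 198.97761412620503 [509.2  75.9  98.5  96.8 -10.6] [-36.93720514  14.91854137] [[-86.1, -30.3], [5.6, 61.7]]
t 21.05 tcp [549.6  68.4 210.8] jaw 79.3 tilt [ 0.001 -0.002] w 21.7 F [-0.1 -0.2 -4.4] q [-0.47  0.18  0.3   1.7  -0.05  1.27  1.22]
[ 4.13401663 14.90728366]
shift [ 5.1 -4.2  2.7] rot [ 0.1  0.1 -0.2]
```

View pics/w16.png

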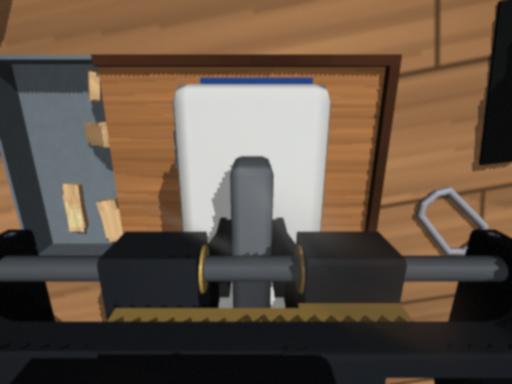

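View pics/s16.png

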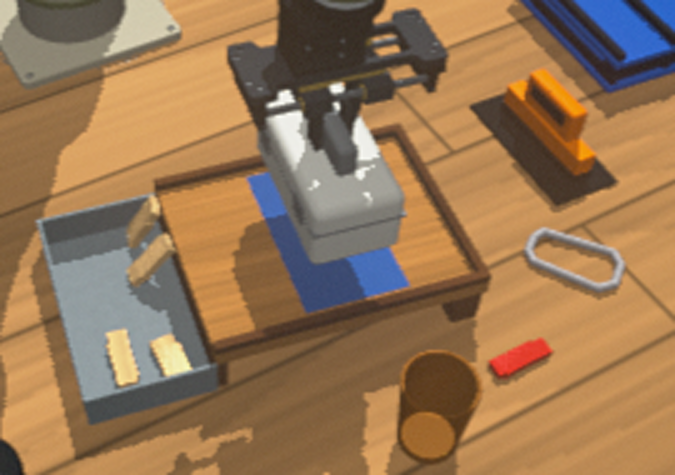

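The case hangs level above the patch, with the blue strip visible at wrist (257,80). The chips and the scraper on its mat look fine. The case's offset to the TCP is about 0. I correct by +5/-4 mm and lower.

apply_moves(
  increments=[
    {"grip":250,"xyz":[5,-4,5],"rotation":[0,0,-0.2]},
    {"grip":250,"xyz":[5,-4,20],"rotation":[0,0,-0.2]},
    {"grip":250,"xyz":[5,-4,38],"rotation":[0,0,-0.2]},
    {"grip":250,"xyz":[5,-4,50],"rotation":[0,0,-0.2]},
    {"grip":250,"xyz":[5,-4,52],"rotation":[0,0,-0.2]},
  ],
)

```text
time: 21.68
ee_pos: [0.5459, 0.0737, 0.1573]
eef_rot: [0.769, 0.639, -0.001, 0.001]
ft_force: [0.2, 0.1, -4.2]
width: 0.0219
```

```bash
python3 - <<'E'
from h import *
c=cam("wrist"); cv2.imwrite("pics/w17.png",c["img"])
stat(); print(tosh(1000*np.array(r.read_state()["ee_pos"])[:2])); tgt(*sh(0,20.2),149.3,90+YAW)
E
```

```text
t 21.73 tcp [546.3  73.8 157.9] jaw 79.5 tilt [-0.    -0.002] w 21.9 F [ 0.1 -0.1 -5.1] q [-0.47  0.22  0.29  1.77 -0.07  1.16  1.23]
[-0.06750905 19.60773781]
shift [0.6 0.1 8.6] rot [0.  0.1 0. ]
```

View pics/w17.png

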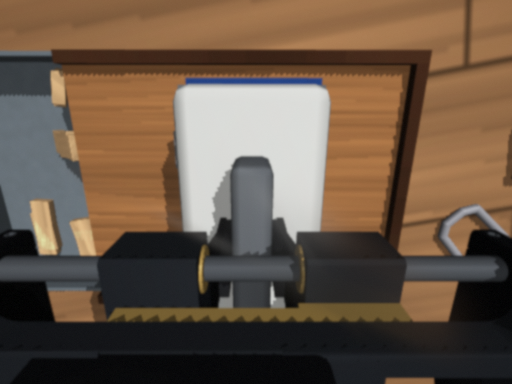

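The blue strip (186–323) is centred about 2 px right of the case (175–329), so I nudge +1.3 mm and set down.

apply_moves(
  increments=[
    {"grip":250,"xyz":[1.3,0,3],"rotation":[0,0,0]},
    {"grip":250,"xyz":[1.3,0,6],"rotation":[0,0,0]},
    {"grip":250,"xyz":[1.3,0,8],"rotation":[0,0,0]},
    {"grip":250,"xyz":[1.3,0,8.6],"rotation":[0,0,0]},
    {"grip":250,"xyz":[1.3,0,8.6],"rotation":[0,0,0]},
  ],
)

```text
time: 22.35
ee_pos: [0.5466, 0.0751, 0.1494]
eef_rot: [0.769, 0.639, -0.001, 0.001]
ft_force: [0.3, 0.3, -5.0]
width: 0.0215
```

```bash
python3 - <<'E'
from h import *
c=cam("wrist"); cv2.imwrite("pics/w18.png",c["img"])
stat(); print(tosh(1000*np.array(r.read_state()["ee_pos"])[:2]))
E
```

```text
t 22.4 tcp [546.6  75.1 149.4] jaw 79.5 tilt [ 0.    -0.002] w 21.8 F [-0.4 -0.3 -4. ] q [-0.47  0.23  0.29  1.78 -0.07  1.14  1.23]
[-5.14108004e-03  2.09217138e+01]
```

View pics/w18.png

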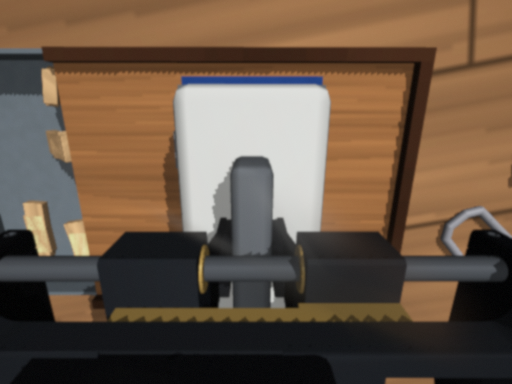

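Strip 182–323 is now centred on the case. Not seated yet (still -4 N), so I inch down.

apply_moves(
  increments=[
    {"grip":250,"xyz":[0,0,0.8],"rotation":[0,0,0]},
    {"grip":250,"xyz":[0,0,1.2],"rotation":[0,0,0]},
    {"grip":250,"xyz":[0,0,1.2],"rotation":[0,0,0]},
  ],
)

```text
time: 22.78
ee_pos: [0.5466, 0.0748, 0.1492]
eef_rot: [0.769, 0.639, -0.0, 0.001]
ft_force: [-5.4, -2.1, 6.2]
width: 0.0219
```

Contact at the expected height (z = 149.2). I release.

apply_moves(
  increments=[
    {"grip":170,"xyz":[0,0,0],"rotation":[0,0,0]},
    {"grip":120,"xyz":[0,0,0],"rotation":[0,0,0]},
    {"grip":60,"xyz":[0,0,0],"rotation":[0,0,0]},
    {"grip":0,"xyz":[0,0,0],"rotation":[0,0,0]},
    {"grip":0,"xyz":[0,0,0],"rotation":[0,0,0]},
  ],
)

```text
time: 23.4
ee_pos: [0.5466, 0.0749, 0.1492]
eef_rot: [0.769, 0.639, -0.0, 0.001]
ft_force: [0.1, 0.6, 0.2]
width: 0.0608
```

apply_moves(
  increments=[
    {"grip":0,"xyz":[0,0,0],"rotation":[0,0,0]},
    {"grip":0,"xyz":[0,0,0],"rotation":[0,0,0]},
    {"grip":0,"xyz":[0,0,0],"rotation":[0,0,0]},
    {"grip":0,"xyz":[0,0,-20],"rotation":[0,0,0]},
    {"grip":0,"xyz":[0,0,-60],"rotation":[0,0,0]},
  ],
)

```text
time: 24.02
ee_pos: [0.5456, 0.0748, 0.2085]
eef_rot: [0.769, 0.639, -0.002, 0.0]
ft_force: [-0.0, 1.1, 0.1]
width: 0.0867
```

apply_moves(
  increments=[
    {"grip":0,"xyz":[0,0,-50],"rotation":[0,0,0]},
    {"grip":0,"xyz":[0,-50,-70],"rotation":[0,0,0]},
    {"grip":0,"xyz":[0,-90,-70],"rotation":[0,0,0]},
    {"grip":0,"xyz":[0,-90,-70],"rotation":[0,0,0]},
  ],
)

```text
time: 24.52
ee_pos: [0.4558, 0.0922, 0.2795]
eef_rot: [0.768, 0.64, -0.001, -0.0]
ft_force: [-0.3, -0.5, 0.2]
width: 0.0869
```

```bash
python3 - <<'E'
from h import *
stat()
c=cam("wrist"); cv2.imwrite("pics/w19.png",c["img"])
for n in("wrist","scene"):
    c=cam(n) if n=="scene" else c
    X=cloud(c)*1000; ok=c["range_z"]>0; Z=X[...,2]; H,S,V=cv2.split(cv2.cvtColor(c["img"],cv2.COLOR_BGR2HSV)); q=tosh(X)
    inb=(abs(q[...,0])<112)&(q[...,1]>-145)&(q[...,1]<150)
    for m,nm in[((Z>132)&(Z<146),"top"),((Z>164)&(Z<180),"rib")]:
        for b in blobs(ok&inb&m&(S<70),40): rr=rect(X[b]/1000); print(n,nm,b.sum(),np.median(Z[b]),rr,tosh(rr[:2]).round(1))
    b=ok&inb&(H>105)&(H<130)&(S>120)&(abs(Z-60)<8); print(n,"patch",np.percentile(q[b],[.5,99.5],axis=0).round(1).tolist(),b.sum())
    tr=ok&(Z>8)&(abs(q[...,0])<116)&(q[...,1]<-143)&(q[...,1]>-268)&(S>60)
    for b in blobs(tr,15): print(n,"tray",b.sum(),np.percentile(Z[b],[2,98]).round(),np.percentile(q[b],[2,98],axis=0).round().tolist())
cv2.imwrite("pics/s19.png",c["img"])
m=ok&(H<16)&(S>150)&(Z>75)&(Z<100)&(X[...,1]>350)
print("scraper rib",rect(X[m]/1000)); m=ok&(V<70)&(abs(Z-4)<8)&(X[...,1]>330)&(X[...,0]>400); bb=max(blobs(m),key=lambda b:b.sum()); print("mat",rect(X[bb]/1000))
E
```

```text
t 24.52 tcp [455.8  92.2 279.5] jaw 79.59 tilt [-0.002 -0.001] w 86.9 F [-0.3 -0.5  0.2] q [-0.55 -0.06  0.24  1.8   0.01  1.4   1.08]
wrist top 5005 137.41354388264887 [504.1  82.3  92.2  91.8 -10.6] [-43.1  20.3]
wrist top 1496 137.39557053798347 [606.2  63.4  92.1  49.   82.4] [60.7 20.3]
wrist rib 635 171.02954652826162 [513.3  80.5  35.   21.5  -9.9] [-33.7  20.2]
wrist rib 471 171.24317008333867 [576.7  68.5  34.   21.2  -9.8] [30.8 19.9]
wrist patch [[-98.9, -34.9], [-80.0, 75.9]] 658
wrist tray 275 [14. 62.] [[-112.0, -178.0], [-80.0, -143.0]]
wrist tray 370 [13. 57.] [[-55.0, -190.0], [-29.0, -143.0]]
wrist tray 50 [ 8. 15.] [[26.0, -233.0], [30.0, -213.0]]
wrist tray 179 [ 9. 15.] [[48.0, -191.0], [72.0, -166.0]]
scene top 1417 139.18449527061404 [546.7  73.3 179.9  93.1 -10.2] [ 0.4 19.2]
scene rib 275 172.88131149841868 [546.6  73.5 101.8  21.6 -10.5] [ 0.3 19.4]
scene patch [[-96.8, -34.9], [98.1, 76.1]] 51
scene tray 141 [13. 64.] [[-109.0, -179.0], [-77.0, -144.0]]
scene tray 188 [13. 58.] [[-53.0, -191.0], [-25.0, -144.0]]
scene tray 192 [10. 19.] [[30.0, -235.0], [95.0, -214.0]]
scene tray 170 [11. 19.] [[52.0, -191.0], [97.0, -162.0]]
scraper rib [151.8 687.  955.  286.7 -21.1]
mat [516.2 404.5 175.3  69.4  -3.2]
```

View pics/w19.png

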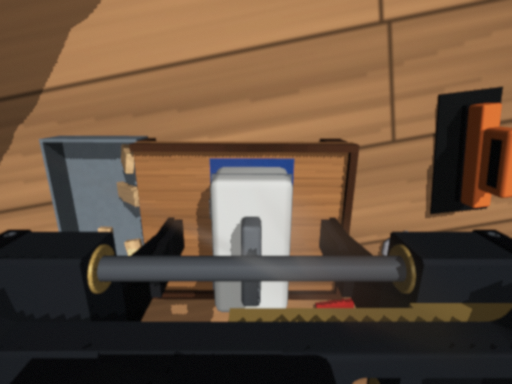

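View pics/s19.png

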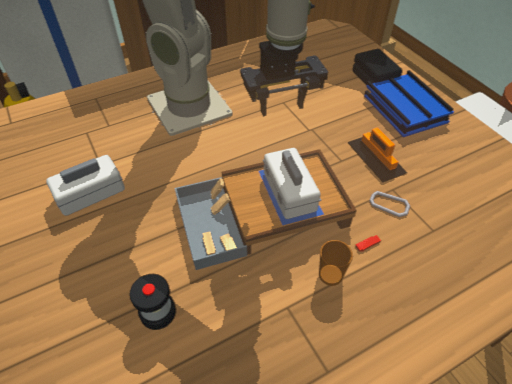

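The case stands on the patch: wrist (250,240), scene (291,185). Its centre is at shelf (0.4, 20), yaw within 0.3°. All four chips are in the tray, and the scraper is upright on its mat. The tumbler, lantern, carabiner and red decoy are unmoved. I hand in.

```bash
python3 - <<'E'
from bench import r
print(r.close_job())
E
```

```text
the job is handed in; nothing more can be done
None
```

The job is done and handed in at about 24.6 s of the 72 s allowed. I swept all four chips into the tray with two scraper passes. Then I stood the scraper back on its mat and set the far white case upright on the blue patch.

- **Case:** it measured about (0.4, 19–20) mm in the shelf frame against a target of (0, 20), and its yaw was within about 0.3° of the patch.
- **Scraper:** I released it at the same tool pose I gripped it at, and the view over the mat matched the one before pickup. My automatic check of its final pose failed because the colour mask picked up other things, so this rests on the pictures.
- **Chips:** the two right-hand chips lie flat in the tray. The two left-hand ones stand leaning against the board side; one has its top 2–4 mm above the board top. I left them leaning.
- **Left alone:** the tumbler, lantern, carabiner, red chip and near case show no movement in the last picture.
- **Forces:** the highest wrist force component I read was 12.5 N, when lowering the scraper for the second pass.

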